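Unhook the shade slats and stow them in the slotted rack

TASK

Give the seedlings light: take every shade slat off the sloping frame by tilting its lower end up and then lifting its nib off the ledge and out from under the cap. Stow each slat in a slot of its own in the wooden rack, plain end first, pushed fully home and nib end up, and leave the rack standing and the pail, planter, hand fork and peg crate where they are.

Things in the scene. Friction and masses are not known exactly. Their poses are not given: they have to be found in the camera images.
- frame: fixed aluminium shade frame over seedling pots (up to 70 mm high), 370 mm wide along its y; origin on the table under its middle. Slats hang on it at 45 degrees, rising along its +x (away from the robot) from a foot rail, centred 119 mm downhill of point ledge, to the ledge. Slat tops lie under a cap strip (see point cap). Between rails and beside the slats it is open
- ledge (a point): middle of the ledge's uphill top edge, which runs along the frame's y; the slats' nibs hook behind it. The ledge is a batten 14 mm wide (downhill of this edge) and 14 mm deep, its top in the 45 degree slope on which the slats' undersides lie
- cap (a point): middle of the cap strip's lower front edge: 23 mm uphill of the ledge's edge and 13 mm off the slope, so 5 mm over a hung slat. The strip is 3 mm thick, covers the slats' last 7 mm, and is closed behind 38 mm uphill of the ledge's edge. A hung slat raised flat meets it before its nib is free; tilted up 20 to 30 degrees about the ledge the slat can be lifted off and drawn out
- slat1: loose flat wooden shade slat, 170 x 40 x 8 mm, 50 to 85 g, or absent. Origin on its underside, 60 mm from the plain end; x along its length to the nib end (upper end when hung), y across, z out of its outer face. Nib under it: 8.5 mm long, 30 mm wide, 8 mm deep, 80.5 to 89 mm from the origin along +x; hung, it catches behind the ledge. Hung slats are 80 mm or more apart, centre to centre
- slat1_foot (a point): middle of the end face of the slat's plain end (away from the nib), 60 mm from the origin, at half its thickness
- slat1_nib (a point): middle of the slat's nib, 85 mm from the origin along +x and 4 mm below the underside
- slat2: loose flat wooden shade slat, 170 x 40 x 8 mm, 50 to 85 g, or absent. Origin on its underside, 60 mm from the plain end; x along its length to the nib end (upper end when hung), y across, z out of its outer face. Nib under it: 8.5 mm long, 30 mm wide, 8 mm deep, 80.5 to 89 mm from the origin along +x; hung, it catches behind the ledge. Hung slats are 80 mm or more apart, centre to centre
- slat2_foot (a point): middle of the end face of the slat's plain end (away from the nib), 60 mm from the origin, at half its thickness
- slat2_nib (a point): middle of the slat's nib, 85 mm from the origin along +x and 4 mm below the underside
- slat3: loose flat wooden shade slat, 170 x 40 x 8 mm, 50 to 85 g, or absent. Origin on its underside, 60 mm from the plain end; x along its length to the nib end (upper end when hung), y across, z out of its outer face. Nib under it: 8.5 mm long, 30 mm wide, 8 mm deep, 80.5 to 89 mm from the origin along +x; hung, it catches behind the ledge. Hung slats are 80 mm or more apart, centre to centre
- slat3_foot (a point): middle of the end face of the slat's plain end (away from the nib), 60 mm from the origin, at half its thickness
- slat3_nib (a point): middle of the slat's nib, 85 mm from the origin along +x and 4 mm below the underside
- slat4: loose flat wooden shade slat, 170 x 40 x 8 mm, 50 to 85 g, or absent. Origin on its underside, 60 mm from the plain end; x along its length to the nib end (upper end when hung), y across, z out of its outer face. Nib under it: 8.5 mm long, 30 mm wide, 8 mm deep, 80.5 to 89 mm from the origin along +x; hung, it catches behind the ledge. Hung slats are 80 mm or more apart, centre to centre
- slat4_foot (a point): middle of the end face of the slat's plain end (away from the nib), 60 mm from the origin, at half its thickness
- slat4_nib (a point): middle of the slat's nib, 85 mm from the origin along +x and 4 mm below the underside
- rack: loose slotted wooden rack, 250 x 66 x 50 mm, 1.5 kg; origin on the table under slot 3, 12 mm short of mid-length. Five slots in a row along its x, 40 mm apart, open at the top, one slat each. A slot is 15 mm wide square to the slat, 50 mm along y, and leans: going up it runs to the rack's +x (away from the robot), 60 degrees from the table. Floor 12 mm, mouth 50 mm above the table. A slat stands 120 mm of its length out
- slot1 (a point): middle of the floor of the slot nearest the robot, on the slot's middle plane, 80 mm along -x from the rack's origin and 12 mm above its underside
- slot5 (a point): the same for the farthest slot, 80 mm along +x; the other three lie evenly between, every 40 mm
- pail: empty blue plastic pail, 170 mm across, 150 mm high, bystander; origin under its middle
- planter: ceramic planter, 130 mm across, 110 mm high, bystander; origin under its middle
- garden_fork: plastic hand fork, 240 mm long, lying flat, 22 mm high, bystander; origin near its middle on the table, tines along its +x
- peg_crate: wooden crate of clothes pegs, 130 x 170 x 80 mm, bystander; origin under its middle
Mind the look-alikes: they are no part of the job. Leave any orange look-alike of the slat4 alone.

How it is judged:
By the outcome, as a careful person would: the job done as asked, in the order asked, and still so for the second after the job is handed in, with the robot touching nothing.
Of slat1, slat2, slat3, slat4 only 3 to 4 are there at a start; the rules pass over those that are not, and their reading is None.
At some moment in a run one of rack may be knocked a few centimetres aside while the robot is not near it.
Once in a run the grip may slacken for a moment while it holds something.
It also fails if it takes over 210 s, if anything falls off the work surface, if the arm or the gripper's body presses on something with over 40 N, if the wrist force passes 120 N, or if a joint passes its speed limit or range.

ROBOT

A 7-joint arm with a two-finger parallel gripper is mounted at the origin on the work surface. World frame = base frame: x ahead of the robot, y to its left, z up, the work surface at z = 0. Lengths are in m, angles in degrees, forces in N, time in s.
With the tool pointing down it reaches from about 0.425 to 0.875 m from the base axis. Payload 4.7 kg.
Tool frame: the origin (TCP) lies midway between the tips of the shut fingers; the grasp point (between the pads) lies env.grip_point_offset behind it (env.grip_point_offset is the distance from the TCP to the grasp point, in m); z points along the fingers, y is the line along which they close (so a half turn about z gives the same grasp; the last joint's range is limited). The gripper opens to 87 mm and grips with 3 to 60 N. Pads are 19 mm wide; open, the fingers measure 117 mm over their backs; the gripper's body (75 mm by 190 mm) begins 51 mm behind the grasp point.
Start: joints at [-72.989, 18.392, -4.016, 83.108, 1.295, 78.541, -3.26], TCP at [0.181, 0.624, 0.223] pointing down, gripper open.
Joint ranges: [-163.93, 163.93], [-17.29, 119.83], [-79.2, 71.16], [3.27, 140.29], [-89.18, 269.18], [5.43, 117.66], [-154.24, 154.24]. Speed limits (degrees/s): [147.25, 147.25, 180, 180, 180, 180, 180].

INTERFACE

Orientations are given as [roll, pitch, yaw] about the fixed x, y, z axes, in that order (R = Rz(yaw) Ry(pitch) Rx(roll)).
In Python, from cell import env gives the robot as it stands.
- The arm moves only by the shell command python3 -m creep 'ROWS' [FORCE]. ROWS is a JSON object of lists of equal length, an entry for each row: "translation": the shift along the tool's x, y, z in units of 0.08 m (1.0 is 0.08 m), a list of three; "turn": the turn, a rotation vector about the tool's x, y, z in units of 180 degrees (1.0 is 180 degrees), a list of three; "grip": the opening, from 0 (shut) to 1 (fully open). In form: {"translation": [[x, y, z], ...], "turn": [[ax, ay, az], ...], "grip": [grip, ...]}. A call has 1 to 5 rows; each row shifts and turns the commanded pose from where the row before left it, along the tool's axes as they then stand; what a row does not reach is not made up. A row lasts 1/8 s, in which the tool goes at most 62.5 mm and 10.7 degrees, less where a joint would pass 70% of its speed; a pose out of reach is approached as far as the arm can. A call with a number of a shift or a turn outside -1 to 1 is refused whole. A call with a gripper value outside its range is refused whole. The fingers move at their own pace and stop on an object; FORCE is the grip in N (left out, the last holds). Time passes only in rows, so rows that do not move let the fingers close. It gives the time, the measured TCP pose, the force, the opening and the grip force at its end, in the units of the state.
- env.get_obs(): the state, without advancing time (a new reading comes with each control period).
- env.read_camera(name): name is "scene" or "top" or "wrist"; returns a dict with "frame" (480x640x3 uint8, red, green, blue), "z_map" (480x640 float32, m along the optical axis (not along the pixel's ray), 0 where there is no reading), "K" (3x3 intrinsics, pixels), "rvec" (rotation vector, rad) and "tvec" (3), from world to camera coordinates, as OpenCV has them. Camera axes: x right, y down, z forward; pixel columns grow to the right and rows downward; lengths in m; the calibration is good to about 2 mm. A picture is of the moment at which its call begins.
- env.sign_off(): hands the job in; it is judged then, once.
The state is a dict: "time_s": time; "qpos": joint angles; "joint_velocities": joint speeds; "effort": joint torques, N m; "tool_pos": TCP position; "tool_rot": TCP orientation; "force": force on the tool from outside, world axes, zero at the start; "wrist_torque": the same for the moment, N m; "grip_width": finger opening in m; "grasp_force": force on a finger pad.
Only numpy, scipy, OpenCV 4.12 (cv2) and the standard library are available. Lean on these libraries where they do the work, as an engineer would, in place of code of your own. Each camera call takes 0.05 s, during which the arm holds its last target. There are 200 camera calls.

## Working session

There is one attempt and no reset: what is moved stays moved. The work goes in short steps, Python scripts to look and compute and a shell command to move; the robot and the scene stay as the last step left them, time stands still between calls to the robot, and variables do not carry over. Pictures are saved under pics/ and viewed, at most 14 in all, crops included, and the job is handed in when it is done.

```bash
ls; mkdir -p pics
cat > h.py <<'E'
import numpy as np, cv2
from cell import env
from scipy.spatial.transform import Rotation as R
def cam(n):
    c=env.read_camera(n); Rm=cv2.Rodrigues(np.array(c['rvec'],float))[0]; t=np.array(c['tvec'],float).ravel()
    z=c['z_map'].astype(float); v,u=np.mgrid[:480,:640]; K=np.array(c['K'])
    P=np.stack([(u-K[0,2])/K[0,0]*z,(v-K[1,2])/K[1,1]*z,z],-1)
    W=(P-t)@Rm; W[z==0]=np.nan
    return c['frame'],W
def save(n,f): cv2.imwrite('pics/'+n+'.png',f[:,:,::-1])
E
python3 - <<'E'
from h import *
for n in('scene','top'):
    f,W=cam(n); save(n+'0',f); np.savez('/tmp/'+n+'0.npz',f=f,W=W)
o=env.get_obs(); print(o, env.grip_point_offset)
E
```

```text
pics
{'time_s': 0.1, 'qpos': array([-72.9906642 ,  18.4357992 ,  -4.01357293,  83.17068927,
         1.29404816,  78.54026735,  -3.26107522]), 'joint_velocities': array([ 0.08300696, -0.19304833, -0.0445102 ,  0.00082118, -0.02134396,
       -0.00297558, -0.00587989]), 'effort': array([-6.05220011e-04, -4.92573845e+01, -4.06088233e-01, -3.13402963e+01,
       -6.41906122e-02,  3.93961603e-02,  5.44199122e-05]), 'tool_pos': array([0.1812793 , 0.62367361, 0.22153509]), 'tool_rot': array([-1.79898418e+02,  5.24956494e-03,  1.63797201e+02]), 'force': array([-0.5626392 ,  0.46877493,  0.39255468]), 'wrist_torque': array([-0.04662237, -0.06810619, -0.02089451]), 'grasp_force': 0.0, 'grip_width': 0.08702215756790804} 0.0187
```

View pics/scene0.png

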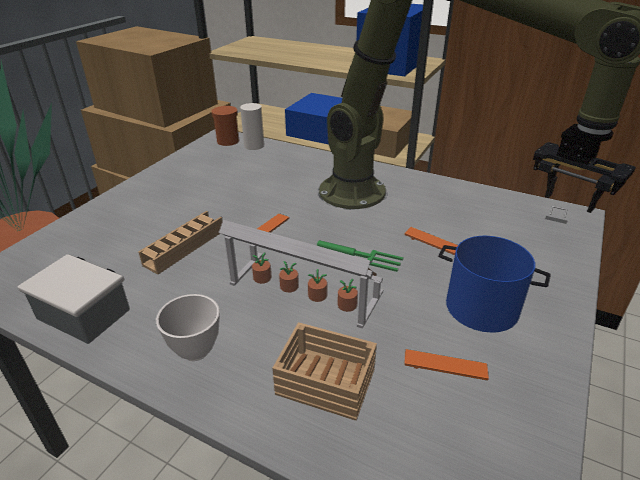

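View pics/top0.png

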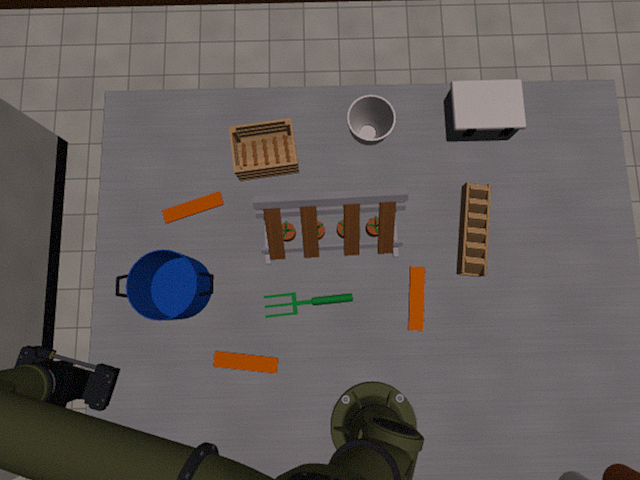

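Top view: four brown slats hang at (275,233), (310,232), (351,230) and (387,228). The orange look-alikes lie on the table at (192,207), (246,361) and (417,298). The rack is at (475,230), the crate at (264,150), the planter at (371,119), the pail at (168,285) and the fork at (310,300). I choose the brown hung ones.

Run:
```python
from h import *
d=np.load('/tmp/top0.npz'); f,W=d['f'],d['W']
hsv=cv2.cvtColor(f,cv2.COLOR_RGB2HSV)
print([ (p,hsv[p[1],p[0]],f[p[1],p[0]],W[p[1],p[0]].round(3)) for p in [(275,233),(310,215),(192,207),(462,230),(478,225),(478,233),(330,203),(550,250)]])
crop=f[170:290,230:510]; save('crop0',cv2.resize(crop,None,fx=2.85,fy=2.85,interpolation=cv2.INTER_CUBIC))
m=((hsv[...,0]<16)&(hsv[...,1]>120)&(f[...,0]<150)).astype(np.uint8); m[:,:255]=0;m[:195]=0;m[262:]=0;m[:,405:]=0
n,l,s,c=cv2.connectedComponentsWithStats(m)
for i in range(1,n):
    if s[i,4]<200: continue
    p=W[l==i]; p=p[~np.isnan(p).any(1)]; p=p[p[:,2]>0.06]
    for _ in range(3):
        A=np.c_[p[:,:2],np.ones(len(p))]; k=np.linalg.lstsq(A,p[:,2],rcond=None)[0]; e=A@k-p[:,2]; p=p[abs(e)<max(.004,2*e.std())]
    nrm=np.array([-k[0],-k[1],1]);nrm/=np.linalg.norm(nrm)
    r=cv2.minAreaRect(p[:,:2].astype(np.float32))
    print(i,s[i],'n',nrm.round(3),'tilt',np.degrees(np.arccos(nrm[2])).round(1),'c',p.mean(0).round(4),'rect',np.round(r[0],4),np.round(r[1],4),round(r[2],1),'min',p.min(0).round(4),'max',p.max(0).round(4),'res',e.std().round(4))
```

```text
[((275, 233), array([ 13, 189,  73], dtype=uint8), array([73, 43, 19], dtype=uint8), array([0.489, 0.238, 0.118])), ((310, 215), array([ 11, 161,  81], dtype=uint8), array([81, 49, 30], dtype=uint8), array([0.526, 0.149, 0.15 ])), ((192, 207), array([ 14, 255, 154], dtype=uint8), array([154,  71,   0], dtype=uint8), array([0.587, 0.48 , 0.013])), ((462, 230), array([ 6, 92, 39], dtype=uint8), array([39, 28, 25], dtype=uint8), array([ 0.5  , -0.258,  0.033])), ((478, 225), array([ 15, 127,  70], dtype=uint8), array([70, 52, 35], dtype=uint8), array([ 0.512, -0.301,  0.036])), ((478, 233), array([ 14, 122, 119], dtype=uint8), array([119,  88,  62], dtype=uint8), array([ 0.488, -0.293,  0.053])), ((330, 203), array([150,   6,  90], dtype=uint8), array([90, 88, 90], dtype=uint8), array([0.547, 0.1  , 0.182])), ((550, 250), array([  0,   7, 107], dtype=uint8), array([107, 104, 104], dtype=uint8), array([ 0.444, -0.507, -0.   ]))]
1 [366 202  30  52 884] n [-0.706 -0.015  0.708] tilt 44.9 c [ 0.4981 -0.0408  0.1163] rect [ 0.4951 -0.041 ] [0.1103 0.0376] 1.9 min [ 0.4395 -0.0613  0.06  ] max [ 0.5504 -0.0211  0.1693] res 0.0022
2 [337 204  23  51 797] n [-0.705 -0.012  0.709] tilt 44.8 c [0.4965 0.0471 0.1175] rect [0.493  0.0469] [0.1094 0.0367] 0.7 min [0.4384 0.0279 0.0602] max [0.5476 0.0657 0.1698] res 0.0021
3 [301 206  23  52 786] n [-0.707 -0.031  0.707] tilt 45.0 c [0.4918 0.1517 0.1159] rect [0.4899 0.1507] [0.1084 0.0393] 1.4 min [0.4358 0.1309 0.0603] max [0.5445 0.1712 0.169 ] res 0.0021
4 [264 208  32  51 875] n [-0.705 -0.017  0.709] tilt 44.8 c [0.4891 0.2403 0.1164] rect [0.4866 0.2397] [0.1081 0.0393] 1.5 min [0.4326 0.2198 0.0604] max [0.5405 0.2606 0.1702] res 0.0021
```

View pics/crop0.png

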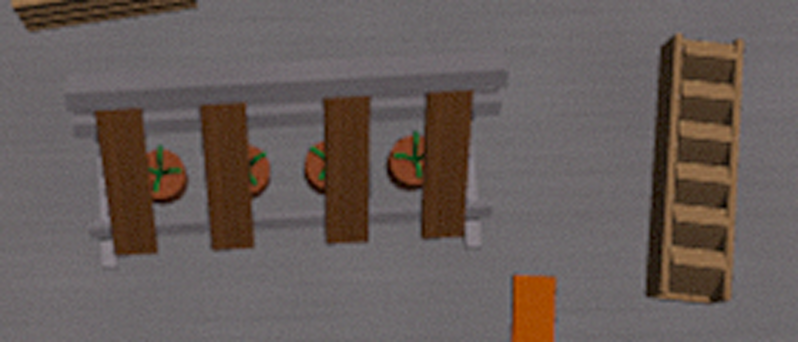

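The close crop confirms that the four brown hung slats are the target. Orange ones stay out of it. Next is a planning helper, then I raise the arm and move over the frame for a closer look.

```bash
cat >> h.py <<'E'
def pose():
    o=env.get_obs(); return np.array(o['tool_pos']),R.from_euler('xyz',o['tool_rot'],degrees=True)
def rot(yaw,pitch):
    "tool y ~ +world y, tool z tilted 'pitch' deg forward (toward +x of yaw) from straight down"
    a=np.radians(pitch); z=np.array([np.sin(a),0,-np.cos(a)]); y=np.array([0,1.,0]); x=np.cross(y,z)
    return R.from_euler('z',yaw,degrees=True)*R.from_matrix(np.c_[x,y,z])
def plan(p1,R1,p0=None,R0=None,grip=1,vmax=.045):
    "print straight-line rows from (p0,R0) to (p1,R1): 'n x [t] [r]'"
    if p0 is None: p0,R0=pose()
    d=np.array(p1)-p0; rv=(R0.inv()*R1).as_rotvec(); n=int(np.ceil(max(np.linalg.norm(d)/vmax,np.degrees(np.linalg.norm(rv))/9,1)))
    T=[];Rc=R0
    for i in range(n):
        T.append((Rc.inv().apply(d/n)/.08).round(3).tolist()); Rc=Rc*R.from_rotvec(rv/n)
    print(n,'rows; T',T[0] if np.linalg.norm(rv)<.02 else T,'turn',(rv/n/np.pi).round(4).tolist())
    return np.array(p1),R1
E
python3 - <<'E'
from h import *
p,r=pose(); a=plan(p+[0,0,.2],r); plan([.42,.10,.42],rot(1.6,0),*a)
E
python3 -m creep '{"translation":[[0,0,-0.5],[0,0,-0.5],[0,0,-0.5],[0,0,-0.5],[0,0,-0.5]],"turn":[[0,0,0],[0,0,0],[0,0,0],[0,0,0],[0,0,0]],"grip":[0.7,0.7,0.7,0.7,0.7]}'
```

```text
5 rows; T [-0.0, -0.001, -0.5] turn [0.0, 0.0, 0.0]
13 rows; T [[-0.361, -0.419, 0.002], [-0.351, -0.428, 0.002], [-0.34, -0.436, 0.002], [-0.33, -0.444, 0.002], [-0.319, -0.452, 0.002], [-0.308, -0.46, 0.002], [-0.297, -0.467, 0.002], [-0.286, -0.474, 0.002], [-0.275, -0.48, 0.002], [-0.263, -0.487, 0.002], [-0.251, -0.493, 0.002], [-0.24, -0.499, 0.002], [-0.228, -0.504, 0.002]] turn [-0.0, -0.0, -0.0076]
time_s: 0.72
tool_pos: [0.1813, 0.6239, 0.4234]
tool_rot: [-180.0, 0.0, 163.8]
force: [0.1, 1.0, 0.7]
grip_width: 0.0611
grasp_force: 0.0
```

```bash
python3 -m creep '{"translation":[[-0.36,-0.42,0],[-0.35,-0.43,0],[-0.34,-0.435,0],[-0.33,-0.445,0],[-0.32,-0.45,0]],"turn":[[0,0,-0.0076],[0,0,-0.0076],[0,0,-0.0076],[0,0,-0.0076],[0,0,-0.0076]],"grip":[0.7,0.7,0.7,0.7,0.7]}' >/dev/null
python3 -m creep '{"translation":[[-0.31,-0.46,0],[-0.295,-0.467,0],[-0.285,-0.475,0],[-0.275,-0.48,0],[-0.26,-0.487,0]],"turn":[[0,0,-0.0076],[0,0,-0.0076],[0,0,-0.0076],[0,0,-0.0076],[0,0,-0.0076]],"grip":[0.7,0.7,0.7,0.7,0.7]}' >/dev/null
python3 -m creep '{"translation":[[-0.25,-0.493,0],[-0.24,-0.5,0],[-0.23,-0.504,0],[0,0,0],[0,0,0]],"turn":[[0,0,-0.0076],[0,0,-0.0076],[0,0,-0.0076],[0,0,0],[0,0,0]],"grip":[0.7,0.7,0.7,0.7,0.7]}'
python3 - <<'E'
from h import *
f,W=cam('wrist'); save('w1',f); np.savez('/tmp/w1.npz',f=f,W=W)
E
```

```text
time_s: 2.6
tool_pos: [0.4193, 0.1009, 0.4223]
tool_rot: [180.0, -0.0, -178.4]
force: [0.7, -0.1, 0.5]
grip_width: 0.0607
grasp_force: 0.0
```

View pics/w1.png

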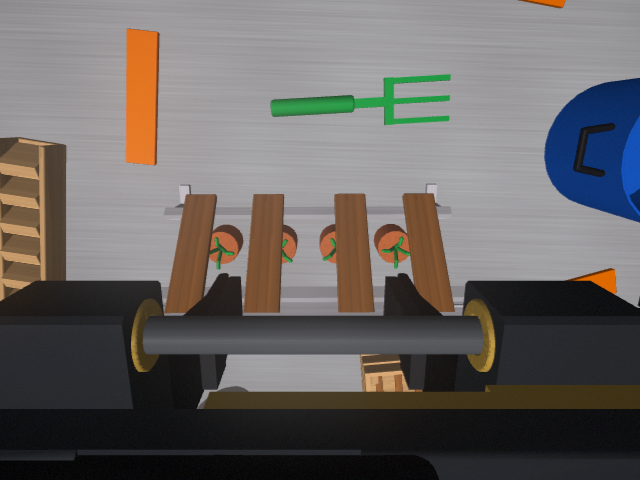

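Wrist view: the foot ends of the four slats are at row 194 (columns 200, 268, 350, 420). The foot rail is at row 210, the ledge near row 292, and the rack at the left edge. Now I measure these.

```bash
cat > meas.py <<'E'
from h import *
def slats(f,W,yaw=1.7):
    hsv=cv2.cvtColor(f,cv2.COLOR_RGB2HSV)
    m=((hsv[...,0]<16)&(hsv[...,1]>90)&(W[...,2]>.05)&(W[...,2]<.2)&(f[...,0]<150)).astype(np.uint8)
    n,l,s,c=cv2.connectedComponentsWithStats(m); ez=np.array([0,0,1])
    X=np.array([np.cos(np.radians(yaw)),np.sin(np.radians(yaw)),0]);Y=np.cross(ez,X)
    for i in range(1,n):
        if s[i,4]<1500: continue
        p=W[l==i]
        u=(p@X+p[:,2])/2**.5; w=(p[:,2]-p@X)/2**.5; v=p@Y
        k=abs(w-np.median(w))<.004; u,w,v=u[k],w[k],v[k]
        ub=np.percentile(u,[.3,99.7]); tilt=np.polyfit(u,w,1)[0]
        cen=[np.median(v[(u>a)&(u<a+.02)]) for a in (ub[0]+.01,ub[0]+.06)]
        print(c[i].round(),'u',ub.round(4),'w',np.median(w).round(4),'dw/du',tilt.round(3),'v',np.percentile(v,[.5,99.5]).round(4),'vfoot,vmid',np.round(cen,4))
E
python3 - <<'E'
from meas import *
d=np.load('/tmp/w1.npz'); f,W=d['f'],d['W']; slats(f,W)
hsv=cv2.cvtColor(f,cv2.COLOR_RGB2HSV)
# grey rails
yaw=np.radians(1.7); X=np.array([np.cos(yaw),np.sin(yaw),0])
for a,b in((195,225),(282,304)):
    for c0,c1 in((222,242),(290,328),(380,400)):
        p=W[a:b,c0:c1].reshape(-1,3); h=hsv[a:b,c0:c1].reshape(-1,3)
        k=(h[:,1]<60)&(p[:,2]>.03); p=p[k]
        if len(p)<5: print('none');continue
        u=(p@X+p[:,2])/2**.5; w=(p[:,2]-p@X)/2**.5
        print(a,c0,len(p),'u',np.percentile(u,[2,50,98]).round(4),'w',np.percentile(w,[2,50,98]).round(4),'z',np.percentile(p[:,2],[2,98]).round(3))
# yaw check with foot rail line & rack
d=np.load('/tmp/top0.npz'); slats(d['f'],d['W'])
f,W=d['f'],d['W']; k=(W[...,2]>.045)&(W[...,2]<.055)&(W[...,1]<-.2)&(W[...,1]>-.4)&(W[...,0]>.3)&(W[...,0]<.7)
p=W[k]; r=cv2.minAreaRect(p[:,:2].astype(np.float32)); print('rack',r,len(p),p[:,:2].min(0),p[:,:2].max(0))
E
```

```text
[191. 254.] u [0.3524 0.5101] w -0.2721 dw/du -0.001 v [-0.075  -0.0359] vfoot,vmid [-0.056 -0.055]
[265. 255.] u [0.3518 0.5104] w -0.2719 dw/du -0.002 v [0.0127 0.0517] vfoot,vmid [0.0319 0.0323]
[353. 254.] u [0.3514 0.5095] w -0.2716 dw/du -0.001 v [0.1176 0.1568] vfoot,vmid [0.1369 0.1372]
[427. 251.] u [0.3516 0.5094] w -0.2714 dw/du -0.001 v [0.2065 0.2457] vfoot,vmid [0.2254 0.2253]
195 222 239 u [0.366  0.3745 0.3783] w [-0.289  -0.2804 -0.2784] z [0.06  0.069]
195 290 456 u [0.366  0.3749 0.3781] w [-0.2893 -0.2802 -0.278 ] z [0.061 0.069]
195 380 232 u [0.366  0.3744 0.378 ] w [-0.2891 -0.28   -0.2781] z [0.061 0.07 ]
282 222 328 u [0.5935 0.6012 0.6089] w [-0.0011  0.0153  0.0246] z [0.422 0.448]
282 290 650 u [0.4771 0.4873 0.4921] w [-0.2946 -0.2803 -0.2783] z [0.139 0.149]
282 380 400 u [0.478  0.5991 0.6082] w [-0.2926  0.0118  0.0238] z [0.139 0.447]
rack ((0.5024331212043762, -0.29159030318260193), (0.06850727647542953, 0.24925769865512848), 82.35321044921875) 1359 [ 0.37577602 -0.34066547] [ 0.62930778 -0.24242639]
```

Measurements agree with the description: the ledge is at u=0.492, foot to ledge is 140.5 mm, and the foot rail is 119 mm downhill. Start with the slat nearest the rack, v=-0.0555. Now I plan the approach and unhooking rows.

```bash
cat >> h.py <<'E'
YAW=1.8; UL,WL=.492,-.280; G=.0187; PITCH=10.
def hung(v,th=0,du=0,dw=0,ds=0,sg=-.0605,back=0):
    "TCP pose for slat at v tilted th about ledge edge, shifted du uphill, dw off slope, ds along the slat"
    a=np.radians(th); s,h=sg,.004
    u=UL+du+s*np.cos(a)+h*np.sin(a)+ds*np.cos(a); w=WL+dw-s*np.sin(a)+h*np.cos(a)-ds*np.sin(a)
    e=R.from_euler('z',YAW,degrees=True); Rt=rot(YAW,PITCH-th)
    p=e.apply([(u-w)/2**.5,v,(u+w)/2**.5])+(G-back)*Rt.as_matrix()[:,2]
    return p,Rt
E
python3 - <<'E'
from h import *
v=-.0555
a=plan(*hung(v,back=.1)); b=plan(*hung(v),*a); print(a[0],b[0])
c=plan(*hung(v,0,.0045,.001),*b); c=plan(*hung(v,27,.0045,.0015),*c); c=plan(*hung(v,27,.0045,.0115),*c)
c=plan(*hung(v,27,.0045,.0115,-.08),*c); print(c[0]); c=plan(c[0]+[0,0,.15],c[1],*c)
E
```

```text
7 rows; T [[-0.115, -0.257, 0.415], [-0.105, -0.257, 0.417], [-0.094, -0.257, 0.42], [-0.083, -0.257, 0.422], [-0.073, -0.257, 0.424], [-0.062, -0.257, 0.426], [-0.051, -0.257, 0.427]] turn [-0.0, -0.008, -0.0001]
3 rows; T [-0.0, 0.0, 0.417] turn [0.0, 0.0, 0.0]
[ 0.48766386 -0.04020195  0.19001997] [ 0.50502011 -0.0396565   0.0915392 ]
1 rows; T [-0.039, 0.0, -0.043] turn [0.0, 0.0, 0.0]
4 rows; T [[0.054, -0.0, -0.092], [0.065, -0.0, -0.085], [0.074, -0.0, -0.077], [0.083, -0.0, -0.067]] turn [0.0, 0.0375, 0.0]
1 rows; T [0.11, -0.0, -0.059] turn [0.0, 0.0, 0.0]
2 rows; T [0.41, 0.0, 0.287] turn [0.0, 0.0, 0.0]
[ 0.40215545 -0.04288916  0.10372479]
4 rows; T [0.137, 0.0, -0.448] turn [0.0, 0.0, 0.0]
```

```bash
python3 -m creep '{"translation":[[-0.115,-0.257,0.415],[-0.105,-0.257,0.417],[-0.094,-0.257,0.42],[-0.083,-0.257,0.422],[-0.073,-0.257,0.424]],"turn":[[0,-0.008,0],[0,-0.008,0],[0,-0.008,0],[0,-0.008,0],[0,-0.008,0]],"grip":[0.7,0.7,0.7,0.7,0.7]}' >/dev/null
python3 -m creep '{"translation":[[-0.062,-0.257,0.426],[-0.051,-0.257,0.427],[0,0,0],[0,0,0],[0,0,0]],"turn":[[0,-0.008,0],[0,-0.008,0],[0,0,0],[0,0,0],[0,0,0]],"grip":[0.7,0.7,0.7,0.7,0.7]}'
python3 - <<'E'
from h import *
plan(*hung(-.0555))
E
```

```text
time_s: 3.9
tool_pos: [0.489, -0.0403, 0.1919]
tool_rot: [180.0, 10.2, -178.3]
force: [0.5, -0.2, -0.4]
grip_width: 0.0611
grasp_force: 0.0
3 rows; T [0.008, 0.001, 0.423] turn [0.0, 0.0004, -0.0002]
```

```bash
python3 -m creep '{"translation":[[0.01,0,0.42],[0.01,0,0.42],[0,0,0.42],[0,0,0],[0,0,0]],"turn":[[0,0,0],[0,0,0],[0,0,0],[0,0,0],[0,0,0]],"grip":[0.7,0.7,0.7,0.7,0.7]}'
python3 -m creep '{"translation":[[0,0,0],[0,0,0],[0,0,0],[0,0,0],[0,0,0]],"turn":[[0,0,0],[0,0,0],[0,0,0],[0,0,0],[0,0,0]],"grip":[0.3,0.3,0.3,0.3,0.3]}' 40
python3 - <<'E'
from h import *
print(hung(-.0555)[0])
f,W=cam('wrist'); save('w2',f)
E
```

```text
time_s: 4.53
tool_pos: [0.5052, -0.0408, 0.0924]
tool_rot: [180.0, 10.2, -178.4]
force: [0.7, 0.2, -0.2]
grip_width: 0.0609
grasp_force: 0.0
time_s: 5.15
tool_pos: [0.5044, -0.0412, 0.0914]
tool_rot: [180.0, 10.1, -178.4]
force: [-2.4, 0.2, 6.3]
grip_width: 0.0394
grasp_force: 40.0
[ 0.50502011 -0.0396565   0.0915392 ]
```

View pics/w2.png

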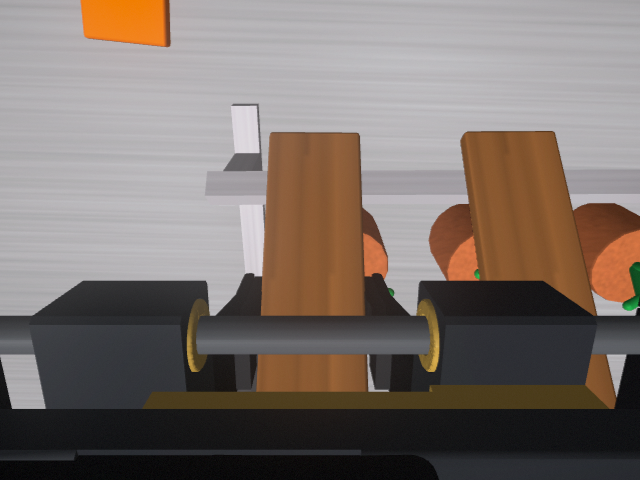

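The slat is gripped between the pads, with its foot end at (315,135). Now I shift it uphill, tilt and lift.

```bash
python3 -m creep '{"translation":[[-0.039,0,-0.043],[0.054,0,-0.092],[0.065,0,-0.085],[0.074,0,-0.077],[0.083,0,-0.067]],"turn":[[0,0,0],[0,0.0375,0],[0,0.0375,0],[0,0.0375,0],[0,0.0375,0]],"grip":[0.3,0.3,0.3,0.3,0.3]}' 40
python3 -m creep '{"translation":[[0,0,0],[0.055,0,-0.03],[0.055,0,-0.03],[0,0,0]],"turn":[[0,0,0],[0,0,0],[0,0,0],[0,0,0]],"grip":[0.3,0.3,0.3,0.3]}' 40
python3 - <<'E'
from h import *
v=-.0555; print(hung(v,27,.0045,.0115)[0]);plan(*hung(v,27,.0045,.0115))
E
```

```text
time_s: 5.82
tool_pos: [0.4846, -0.0415, 0.121]
tool_rot: [-180.0, -17.1, -178.4]
force: [-0.1, 0.2, 0.2]
grip_width: 0.0393
grasp_force: 40.0
time_s: 6.32
tool_pos: [0.4768, -0.0419, 0.1287]
tool_rot: [179.9, -16.8, -178.4]
force: [-0.1, 0.2, -0.1]
grip_width: 0.0392
grasp_force: 40.0
[ 0.47820243 -0.04049928  0.12844615]
1 rows; T [-0.018, 0.017, -0.003] turn [0.0009, 0.001, -0.0011]
```

```bash
cat >> h.py <<'E'
def inhand():
    "slat in the tool frame: slope angle vs tool, foot end position (outer face) -- from wrist depth"
    f,W=cam('wrist'); p,r=pose(); hsv=cv2.cvtColor(f,cv2.COLOR_RGB2HSV)
    L=r.inv().apply((W-p).reshape(-1,3)).reshape(W.shape)
    m=(hsv[...,0]<16)&(hsv[...,1]>90)&(f[...,0]<165)&(abs(L[...,1])<.03)&(L[...,2]<.08)&(L[...,2]>-.06)&(L[...,0]>.015)&(L[...,0]<.11)
    q=L[m]; k=np.polyfit(q[:,0],q[:,2],1); e=np.polyval(k,q[:,0])-q[:,2]; q=q[abs(e)<.004]; k=np.polyfit(q[:,0],q[:,2],1)
    a=np.arctan(k[0]); x=np.percentile(q[:,0],99.7); fo=np.array([x,np.median(q[q[:,0]>x-.03][:,1]),np.polyval(k,x)])
    # foot mid point at half thickness, and axis (foot->nib), in tool axes
    ax=np.array([-np.cos(a),0,-np.sin(a)]); nin=np.array([-np.sin(a),0,np.cos(a)])
    y=np.polyfit(q[:,0],q[:,1],1)
    foot=fo+.004*nin
    print('inhand n',len(q),'angle',np.degrees(a).round(2),'foot',foot.round(4),'width',np.ptp(np.percentile(q[:,1],[1,99])).round(4))
    return f,foot,ax
E
python3 -m creep '{"translation":[[0.2,0,0.14],[0.4,0,0.28],[0.4,0,0.28],[0,0,0]],"turn":[[0,0,0],[0,0,0],[0,0,0],[0,0,0]],"grip":[0.3,0.3,0.3,0.3]}' 40
python3 -m creep '{"translation":[[0.137,0,-0.45],[0.137,0,-0.45],[0.137,0,-0.45],[0.137,0,-0.45],[0,0,0]],"turn":[[0,0,0],[0,0,0],[0,0,0],[0,0,0],[0,0,0]],"grip":[0.3,0.3,0.3,0.3,0.3]}' 40
python3 - <<'E'
from h import *
f,foot,ax=inhand(); save('w3',f)
p,r=pose()
plan([.44,-.16,.35],rot(-7.65,15),p,r)
f,W=cam('top'); np.savez('/tmp/top1.npz',f=f,W=W)
k=(W[...,2]>.045)&(W[...,2]<.055)&(W[...,1]<-.2)&(W[...,1]>-.4)&(W[...,0]>.3)&(W[...,0]<.7)
q=W[k]; print('rack',cv2.minAreaRect(q[:,:2].astype(np.float32)))
E
```

```text
time_s: 6.82
tool_pos: [0.381, -0.0441, 0.0968]
tool_rot: [179.8, -17.1, -178.4]
force: [0.3, 0.8, -0.6]
grip_width: 0.0394
grasp_force: 40.0
time_s: 7.45
tool_pos: [0.3868, -0.0446, 0.2508]
tool_rot: [179.9, -16.5, -178.4]
force: [0.5, -0.3, -1.1]
grip_width: 0.0393
grasp_force: 40.0
inhand n 13165 angle 34.94 foot [0.0642 0.0012 0.025 ] width 0.0387
4 rows; T [[-0.062, -0.365, -0.348], [-0.124, -0.361, -0.335], [-0.184, -0.355, -0.314], [-0.239, -0.346, -0.285]] turn [-0.0001, -0.0439, 0.013]
rack ((0.5008649826049805, -0.30393433570861816), (0.042899806052446365, 0.24830147624015808), 82.69349670410156)
```

View pics/w3.png

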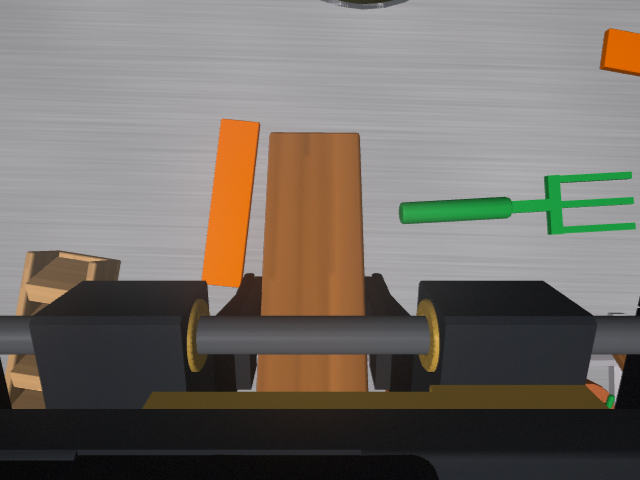

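In-hand angle is 34.9° against 35° expected, and the foot is where it should be. The slat is cleanly held, foot at (315,135). Now I move to a viewpoint that shows the rack in the wrist camera.

Run:
```python
from h import *
p,r=pose()
a=plan([p[0],p[1],.42],r,p,r);plan([.56,-.15,.42],rot(-7.65,5),*a)
```

```text
4 rows; T [0.155, 0.0, -0.514] turn [0.0, 0.0, 0.0]
5 rows; T [[-0.412, -0.276, -0.125], [-0.429, -0.262, -0.094], [-0.443, -0.248, -0.061], [-0.454, -0.233, -0.028], [-0.462, -0.218, 0.006]] turn [-0.001, -0.0242, 0.0103]
```

```bash
python3 -m creep '{"translation":[[0.155,0,-0.51],[0.155,0,-0.51],[0.155,0,-0.51],[0.155,0,-0.51]],"turn":[[0,0,0],[0,0,0],[0,0,0],[0,0,0]],"grip":[0.3,0.3,0.3,0.3]}' 40 >/dev/null
python3 -m creep '{"translation":[[-0.41,-0.276,-0.125],[-0.43,-0.262,-0.094],[-0.443,-0.248,-0.06],[-0.454,-0.233,-0.03],[-0.46,-0.218,0]],"turn":[[0,-0.024,0.01],[0,-0.024,0.01],[0,-0.024,0.01],[0,-0.024,0.01],[0,-0.024,0.01]],"grip":[0.3,0.3,0.3,0.3,0.3]}' 40
python3 -m creep '{"translation":[[0,0,0],[0,0,0]],"turn":[[0,0,0],[0,0,0]],"grip":[0.3,0.3]}' 40 >/dev/null
python3 - <<'E'
from h import *
f,W=cam('wrist'); save('w4',f); np.savez('/tmp/w4.npz',f=f,W=W)
k=(W[...,2]>.046)&(W[...,2]<.054)&(W[...,1]<-.22)&(W[...,1]>-.38)&(W[...,0]>.33)&(W[...,0]<.68)
q=W[k]; print(len(q),cv2.minAreaRect(q[:,:2].astype(np.float32)), q.min(0),q.max(0),np.median(q[:,2]))
E
```

```text
time_s: 8.68
tool_pos: [0.5606, -0.1502, 0.4181]
tool_rot: [-179.0, 4.8, 172.7]
force: [1.3, 0.6, -0.4]
grip_width: 0.039
grasp_force: 40.0
5975 ((0.5062993764877319, -0.2904731035232544), (0.06675165146589279, 0.24971875548362732), 82.54102325439453) [ 0.37855536 -0.3386977   0.04600522] [ 0.63404214 -0.24192357  0.05399787] 0.0498991430796756
```

View pics/w4.png

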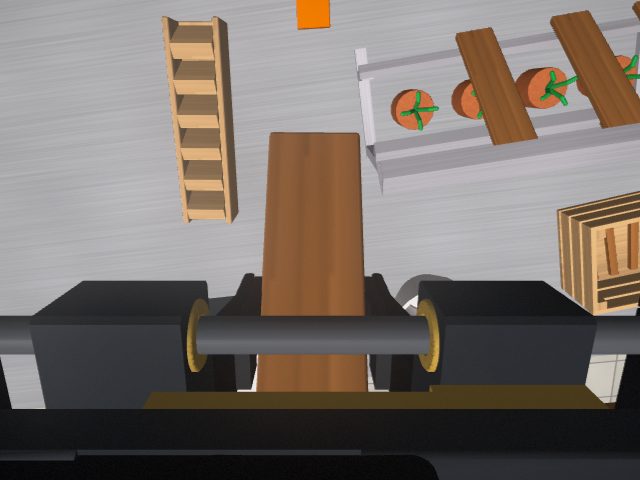

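The rack is fully visible, running from (195,20) to (212,220). Its measured size, 66.8 x 249.7 mm, matches. Now I check the slot profile and plan the insertion into slot 5.

```bash
cat >> h.py <<'E'
def rackfit(W):
    k=(W[...,2]>.046)&(W[...,2]<.054)&(W[...,1]<-.2)&(W[...,1]>-.4)&(W[...,0]>.3)&(W[...,0]<.72)
    m,n=k.astype(np.uint8),0
    c=max(cv2.findContours(cv2.dilate(m,np.ones((5,5))),cv2.RETR_EXTERNAL,cv2.CHAIN_APPROX_NONE)[0],key=cv2.contourArea)
    z=np.zeros_like(m); cv2.drawContours(z,[c],-1,1,-1); q=W[k&(z>0)][:,:2].astype(np.float32)
    (cx,cy),(a,b),g=cv2.minAreaRect(q)
    yaw=g-90 if a<b else g
    yaw=(yaw+45)%180-45
    e=R.from_euler('z',yaw,degrees=True); o=np.array([cx,cy,0])-e.apply([.012,0,0])
    print('rack centre',round(cx,4),round(cy,4),'size',round(a,4),round(b,4),'yaw',round(yaw,2),'n',len(q))
    return o,yaw
def rackpose(o,yaw,slot,foot,ang,out):
    e=R.from_euler('z',yaw,degrees=True); ax=e.apply([.5,0,3**.5/2])
    Rt=rot(yaw,60-ang); t=o+e.apply([.04*(slot-3),0,.012])+out*ax
    return t-Rt.apply(foot),Rt
E
cat > rows.py <<'E'
from h import *
E
python3 - <<'E'
from h import *
W=np.load('/tmp/w4.npz')['W']; o,yaw=rackfit(W)
e=R.from_euler('z',yaw,degrees=True); q=e.inv().apply((W-o).reshape(-1,3)); q=q[(abs(q[:,1])<.022)&(abs(q[:,0])<.15)&(q[:,2]<.06)]
top=q[q[:,2]>.047][:,0]; h,b=np.histogram(top,np.arange(-.12,.142,.004)); print([(round(x*1000),int(n)) for x,n in zip(b+.002,h)if n>15])
foot=[.0642,.0012,.025]; ang=34.94
a=plan(*rackpose(o,yaw,5,foot,ang,.10)); print(a[0]); b=plan(*rackpose(o,yaw,5,foot,ang,.0),*a); print(b[0])
E
```

```text
rack centre 0.5063 -0.2905 size 0.0668 0.2497 yaw -7.46 n 5975
[(-90, 46), (-86, 118), (-82, 147), (-78, 148), (-74, 149), (-70, 125), (-50, 60), (-46, 126), (-42, 128), (-38, 145), (-34, 110), (-30, 114), (-10, 63), (-6, 129), (-2, 121), (2, 107), (6, 106), (10, 93), (30, 58), (34, 135), (38, 107), (42, 99), (46, 84), (50, 85), (70, 54), (74, 133), (78, 99), (82, 90), (86, 78), (90, 76), (110, 60), (114, 136), (118, 88), (122, 77), (126, 64), (130, 69)]
8 rows; T [[-0.169, -0.226, 0.441], [-0.15, -0.227, 0.448], [-0.13, -0.228, 0.454], [-0.11, -0.228, 0.459], [-0.089, -0.229, 0.463], [-0.069, -0.23, 0.466], [-0.048, -0.231, 0.468], [-0.028, -0.231, 0.469]] turn [-0.0006, -0.0142, 0.0003]
[ 0.67030991 -0.31315629  0.14844217]
3 rows; T [0.342, 0.0, 0.239] turn [0.0, 0.0, 0.0]
[ 0.62073301 -0.30666547  0.06183963]
```

```bash
python3 -m creep '{"translation":[[-0.169,-0.226,0.44],[-0.15,-0.227,0.448],[-0.13,-0.228,0.454],[-0.11,-0.228,0.459],[-0.089,-0.229,0.463]],"turn":[[0,-0.0142,0],[0,-0.0142,0],[0,-0.0142,0],[0,-0.0142,0],[0,-0.0142,0]],"grip":[0.3,0.3,0.3,0.3,0.3]}' 40 >/dev/null
python3 -m creep '{"translation":[[-0.069,-0.23,0.466],[-0.048,-0.231,0.468],[-0.028,-0.231,0.469],[0,0,0],[0,0,0]],"turn":[[0,-0.0142,0],[0,-0.0142,0],[0,-0.0142,0],[0,0,0],[0,0,0]],"grip":[0.3,0.3,0.3,0.3,0.3]}' 40
python3 - <<'E'
from h import *
o=np.array([.5063,-.2905,0])-R.from_euler('z',-7.46,degrees=True).apply([.012,0,0])
f,foot,ax=inhand(); ang=np.degrees(np.arctan2(-ax[2],-ax[0]))
a=plan(*rackpose(o,-7.46,5,foot,ang,.056)); b=plan(*rackpose(o,-7.46,5,foot,ang,.0),*a); print(b[0])
f,W=cam('wrist'); k=W[...,2]<.06
save('w5',f)
E
```

```text
time_s: 10.22
tool_pos: [0.672, -0.3151, 0.1516]
tool_rot: [-179.0, 25.3, 173.2]
force: [0.4, -0.1, -0.7]
grip_width: 0.0396
grasp_force: 40.0
inhand n 13555 angle 34.85 foot [0.0658 0.0014 0.0277] width 0.0385
2 rows; T [0.241, 0.013, 0.155] turn [-0.002, 0.0006, 0.0017]
2 rows; T [0.287, -0.0, 0.2] turn [0.0, 0.0, 0.0]
[ 0.62092632 -0.30690605  0.06504893]
```

View pics/w5.png

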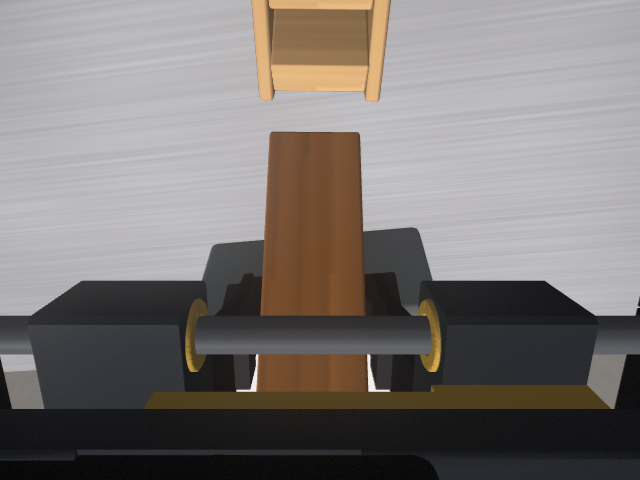

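The slat's foot (315,133) is lined up with slot 5's mouth (320,40). Proceeding.

```bash
python3 -m creep '{"translation":[[0.24,0.013,0.155],[0.24,0.013,0.155],[0,0,0],[0,0,0]],"turn":[[-0.002,0,0.0017],[-0.002,0,0.0017],[0,0,0],[0,0,0]],"grip":[0.3,0.3,0.3,0.3]}' 40
python3 - <<'E'
from h import *
f,foot,ax=inhand(); foot=[.0655,.0013,.0269]; ang=34.9
o,y=np.array([.5063,-.2905,0])-R.from_euler('z',-7.46,degrees=True).apply([.012,0,0]),-7.46
plan(*rackpose(o,-7.46,5,foot,ang,.05)); b=plan(*rackpose(o,-7.46,5,foot,ang,.0)); print(b[0])
E
```

```text
time_s: 10.82
tool_pos: [0.6493, -0.3112, 0.1139]
tool_rot: [-179.9, 25.4, 172.5]
force: [1.1, -0.3, 0.1]
grip_width: 0.0392
grasp_force: 40.0
inhand n 13388 angle 34.57 foot [0.0809 0.0016 0.0379] width 0.0387
1 rows; T [0.076, 0.01, 0.054] turn [-0.0004, 0.0018, -0.0]
2 rows; T [0.295, 0.005, 0.204] turn [-0.0002, 0.0009, -0.0]
[ 0.62105397 -0.30683725  0.06414486]
```

```bash
python3 -m creep '{"translation":[[0.076,0.01,0.054],[0.13,0,0.09],[0.13,0,0.09],[0,0,0]],"turn":[[0,0.0018,0],[0,0,0],[0,0,0],[0,0,0]],"grip":[0.3,0.3,0.3,0.3]}' 40
python3 - <<'E'
from h import *
foot=[.0655,.0013,.0269]; ang=34.9
o=np.array([.5063,-.2905,0])-R.from_euler('z',-7.46,degrees=True).apply([.012,0,0])
b=plan(*rackpose(o,-7.46,5,foot,ang,.0))
E
```

```text
time_s: 11.38
tool_pos: [0.6297, -0.3081, 0.0815]
tool_rot: [180.0, 24.8, 172.4]
force: [0.9, 0.5, -1.2]
grip_width: 0.0394
grasp_force: 40.0
1 rows; T [0.19, 0.001, 0.152] turn [-0.0002, -0.0019, -0.0008]
```

```bash
python3 -m creep '{"translation":[[0.09,0,0.075],[0.07,0,0.05],[0,0,0]],"turn":[[0,0,0],[0,0,0],[0,0,0]],"grip":[0.3,0.3,0.3]}' 40
for i in 1 2; do python3 -m creep '{"translation":[[0.03,0,0.02],[0,0,0]],"turn":[[0,0,0],[0,0,0]],"grip":[0.3,0.3]}' 40; done
```

```text
time_s: 11.75
tool_pos: [0.6233, -0.3074, 0.0682]
tool_rot: [-180.0, 24.9, 172.4]
force: [0.5, -0.1, -0.3]
grip_width: 0.0395
grasp_force: 40.0
time_s: 12.0
tool_pos: [0.6231, -0.3075, 0.0671]
tool_rot: [-179.9, 25.0, 172.5]
force: [1.3, -0.6, 0.6]
grip_width: 0.0394
grasp_force: 40.0
time_s: 12.25
tool_pos: [0.6236, -0.3076, 0.0666]
tool_rot: [-179.9, 25.2, 172.5]
force: [1.7, 1.4, 5.7]
grip_width: 0.0391
grasp_force: 40.0
```

```bash
for i in 1 2; do python3 -m creep '{"translation":[[0.04,0,0.027],[0,0,0]],"turn":[[0,0,0],[0,0,0]],"grip":[0.3,0.3]}' 40; done
python3 - <<'E'
from h import *
f,W=cam('wrist'); save('w6',f); f,W=cam('scene'); save('s6',cv2.resize(f[180:360,60:300],None,fx=3,fy=3))
E
```

```text
time_s: 12.5
tool_pos: [0.6244, -0.3077, 0.066]
tool_rot: [-179.9, 25.5, 172.5]
force: [4.1, 2.3, 13.4]
grip_width: 0.0392
grasp_force: 40.0
time_s: 12.75
tool_pos: [0.6251, -0.3079, 0.0653]
tool_rot: [-179.9, 25.9, 172.5]
force: [6.3, 1.1, 17.0]
grip_width: 0.0393
grasp_force: 40.0
```

View pics/s6.png

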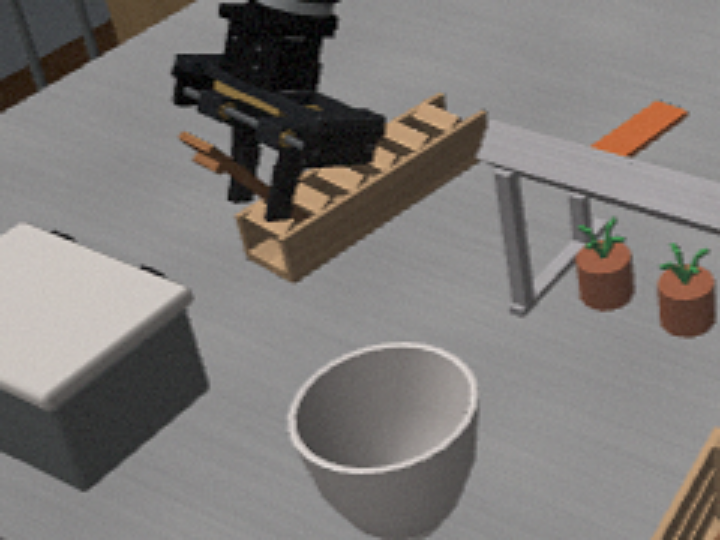

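The slat stands in slot 5, nib end up, with the gripper near (270,170). The floor contact force has built to 17 N, so I release, back off along the tool axis and check.

```bash
python3 -m creep '{"translation":[[0,0,0],[0,0,0],[0,0,0],[0,0,0]],"turn":[[0,0,0],[0,0,0],[0,0,0],[0,0,0]],"grip":[0.7,0.7,0.7,0.7]}'
python3 -m creep '{"translation":[[0,0,-0.2],[0,0,-0.5],[0,0,-0.5],[0,0,-0.5],[0,0,-0.5]],"turn":[[0,0,0],[0,0,0],[0,0,0],[0,0,0],[0,0,0]],"grip":[0.7,0.7,0.7,0.7,0.7]}'
cat > stowed.py <<'E'
from h import *
def stowed(W,f,o,yaw):
    "slat-coloured points above the rack, in rack axes: highest z & lean plane of each"
    e=R.from_euler('z',yaw,degrees=True); q=e.inv().apply((W-o).reshape(-1,3)); hsv=cv2.cvtColor(f,cv2.COLOR_RGB2HSV).reshape(-1,3)
    k=(q[:,2]>.06)&(q[:,2]<.2)&(abs(q[:,1])<.045)&(q[:,0]>-.1)&(q[:,0]<.22)&(hsv[:,0]<16)&(hsv[:,1]>90); q=q[k]
    x0=q[:,0]-(q[:,2]-.012)/3**.5; s=np.round(x0/.04+3)
    for i in range(1,6):
        g=q[s==i]
        if len(g)>40: print('slot',i,'n',len(g),'ztop',np.percentile(g[:,2],99).round(4),'y',np.median(g[:,1]).round(4),'x0',np.median(x0[s==i]).round(4),'lean',np.degrees(np.arctan(1/np.polyfit(g[:,2],g[:,0],1)[0])).round(1))
E
python3 - <<'E'
from stowed import *
from meas import slats
f,W=cam('top'); o,y=rackfit(W); stowed(W,f,o,y)
f,W=cam('wrist'); save('w7',f); o,y=rackfit(W); stowed(W,f,o,y)
E
```

```text
time_s: 13.35
tool_pos: [0.6159, -0.3061, 0.0561]
tool_rot: [180.0, 24.8, 172.4]
force: [0.5, -0.3, -0.3]
grip_width: 0.0602
grasp_force: 0.0
time_s: 13.98
tool_pos: [0.5424, -0.2964, 0.217]
tool_rot: [-180.0, 24.8, 172.4]
force: [1.3, 1.1, -0.2]
grip_width: 0.0607
grasp_force: 0.0
rack centre 0.5022 -0.291 size 0.067 0.2489 yaw -7.53 n 853
slot 5 n 445 ztop 0.1526 y 0.0008 x0 0.091 lean 53.2
rack centre 0.5475 -0.2959 size 0.0662 0.1664 yaw -7.43 n 10064
slot 4 n 6069 ztop 0.1378 y -0.0009 x0 0.0473 lean 52.6
```

Top view: slot 5's slat has its top at 152.6 mm at a 53° lean, which equals 170 mm standing on the 12 mm floor, so it is fully home. The rack has not moved. The top camera reads x about 4 mm low against the wrist camera. Next slat: v=0.0322.

Run:
```python
from h import *
v=.0322
a=plan([.50,-.12,.30],rot(YAW,15)); a=plan(*hung(v,back=.1),*a); b=plan(*hung(v),*a); print(a[0],b[0])
```

```text
5 rows; T [[0.068, 0.427, -0.249], [0.064, 0.432, -0.242], [0.059, 0.437, -0.235], [0.054, 0.441, -0.228], [0.048, 0.445, -0.221]] turn [-0.0036, 0.0115, -0.0099]
5 rows; T [[0.095, 0.42, 0.259], [0.09, 0.42, 0.261], [0.086, 0.42, 0.262], [0.081, 0.42, 0.264], [0.077, 0.42, 0.265]] turn [0.0, 0.0056, 0.0]
3 rows; T [0.0, 0.0, 0.417] turn [0.0, 0.0, 0.0]
[0.48490913 0.04745478 0.19001997] [0.50226538 0.04800022 0.0915392 ]
```

```bash
python3 -m creep '{"translation":[[0.068,0.427,-0.25],[0.064,0.432,-0.242],[0.059,0.437,-0.235],[0.054,0.441,-0.228],[0.048,0.445,-0.221]],"turn":[[-0.0036,0.0115,-0.0099],[-0.0036,0.0115,-0.0099],[-0.0036,0.0115,-0.0099],[-0.0036,0.0115,-0.0099],[-0.0036,0.0115,-0.0099]],"grip":[0.7,0.7,0.7,0.7,0.7]}' >/dev/null
python3 -m creep '{"translation":[[0.095,0.42,0.26],[0.09,0.42,0.26],[0.086,0.42,0.262],[0.081,0.42,0.264],[0.077,0.42,0.265]],"turn":[[0,0.0056,0],[0,0.0056,0],[0,0.0056,0],[0,0.0056,0],[0,0.0056,0]],"grip":[0.7,0.7,0.7,0.7,0.7]}' >/dev/null
python3 -m creep '{"translation":[[0,0,0],[0,0,0]],"turn":[[0,0,0],[0,0,0]],"grip":[0.7,0.7]}'
python3 - <<'E'
from meas import *
plan(*hung(.0322)); f,W=cam('wrist'); slats(f,W,1.8)
E
```

```text
time_s: 15.58
tool_pos: [0.4833, 0.0484, 0.1854]
tool_rot: [-180.0, 9.4, -178.1]
force: [0.2, -0.2, 0.1]
grip_width: 0.0604
grasp_force: 0.0
3 rows; T [-0.014, -0.004, 0.399] turn [-0.0, -0.0011, 0.0002]
[307. 227.] u [0.352  0.4719] w -0.272 dw/du -0.001 v [0.0114 0.0504] vfoot,vmid [0.0309 0.0307]
[475. 212.] u [0.3516 0.4691] w -0.2719 dw/du -0.002 v [0.1162 0.1557] vfoot,vmid [0.1353 0.1355]
[610. 207.] u [0.3514 0.4643] w -0.2718 dw/du -0.002 v [0.2049 0.244 ] vfoot,vmid [0.2238 0.2179]
[307. 373.] u [0.4931 0.5121] w -0.2721 dw/du -0.001 v [0.0114 0.0505] vfoot,vmid [0.0309    nan]
  return _methods._mean(a, axis=axis, dtype=dtype,
  ret = ret.dtype.type(ret / rcount)
```

```bash
python3 -m creep '{"translation":[[-0.014,-0.02,0.4],[-0.014,0,0.4],[-0.014,0,0.4],[0,0,0]],"turn":[[0,-0.0011,0],[0,-0.0011,0],[0,-0.0011,0],[0,0,0]],"grip":[0.7,0.7,0.7,0.7]}'
python3 -m creep '{"translation":[[0,0,0],[0,0,0],[0,0,0],[0,0,0],[0,0,0]],"turn":[[0,0,0],[0,0,0],[0,0,0],[0,0,0],[0,0,0]],"grip":[0.3,0.3,0.3,0.3,0.3]}' 40
python3 - <<'E'
from h import *
v=.031; print(hung(v)[0])
c=plan(*hung(v,0,.0045,.001)); c=plan(*hung(v,27,.0045,.0015),*c); c=plan(*hung(v,27,.0045,.0115),*c)
E
```

```text
time_s: 16.12
tool_pos: [0.5016, 0.0466, 0.0904]
tool_rot: [-179.9, 9.9, -178.2]
force: [0.0, 0.5, 1.0]
grip_width: 0.0614
grasp_force: 0.0
time_s: 16.75
tool_pos: [0.5038, 0.0481, 0.0933]
tool_rot: [180.0, 10.2, -178.1]
force: [-2.2, -0.6, 7.3]
grip_width: 0.0394
grasp_force: 39.9
[0.50230308 0.04680081 0.0915392 ]
1 rows; T [-0.016, -0.016, -0.024] turn [0.0003, 0.0011, 0.0005]
4 rows; T [[0.054, -0.0, -0.092], [0.065, -0.0, -0.085], [0.074, -0.0, -0.077], [0.083, -0.0, -0.067]] turn [0.0, 0.0375, 0.0]
1 rows; T [0.11, -0.0, -0.059] turn [0.0, 0.0, 0.0]
```

```bash
python3 -m creep '{"translation":[[-0.039,0,-0.043],[0.054,0,-0.092],[0.065,0,-0.085],[0.074,0,-0.077],[0.083,0,-0.067]],"turn":[[0,0,0],[0,0.0375,0],[0,0.0375,0],[0,0.0375,0],[0,0.0375,0]],"grip":[0.3,0.3,0.3,0.3,0.3]}' 40
python3 -m creep '{"translation":[[0,0,0],[0.055,0,-0.03],[0.055,0,-0.03],[0,0,0]],"turn":[[0,0,0],[0,0,0],[0,0,0],[0,0,0]],"grip":[0.3,0.3,0.3,0.3]}' 40
python3 - <<'E'
from h import *
v=.031; print(hung(v,27,.0045,.0115)[0])
E
```

```text
time_s: 17.38
tool_pos: [0.4835, 0.0479, 0.1223]
tool_rot: [180.0, -17.1, -178.0]
force: [-0.7, -0.2, -0.0]
grip_width: 0.0397
grasp_force: 39.8
time_s: 17.88
tool_pos: [0.4756, 0.0474, 0.1298]
tool_rot: [179.9, -16.8, -178.1]
force: [0.4, 0.0, 0.5]
grip_width: 0.0391
grasp_force: 39.8
[0.4754854  0.04595803 0.12844615]
```

```bash
python3 -m creep '{"translation":[[0.2,0,0.14],[0.4,0,0.28],[0.4,0,0.28],[0.14,0,-0.45],[0.14,0,-0.45]],"turn":[[0,0,0],[0,0,0],[0,0,0],[0,0,0],[0,0,0]],"grip":[0.3,0.3,0.3,0.3,0.3]}' 40
python3 -m creep '{"translation":[[0.155,0,-0.51],[0.155,0,-0.51],[0.155,0,-0.51],[0.155,0,-0.51],[0.155,0,-0.51]],"turn":[[0,0,0],[0,0,0],[0,0,0],[0,0,0],[0,0,0]],"grip":[0.3,0.3,0.3,0.3,0.3]}' 40
python3 - <<'E'
from h import *
p,r=pose(); inhand(); plan([.54,-.15,.42],rot(-7.46,5),p,r)
E
```

```text
time_s: 18.5
tool_pos: [0.3815, 0.0441, 0.1747]
tool_rot: [180.0, -16.9, -178.1]
force: [0.8, 0.3, 1.2]
grip_width: 0.0392
grasp_force: 39.8
time_s: 19.12
tool_pos: [0.3824, 0.0439, 0.3889]
tool_rot: [179.9, -16.8, -178.1]
force: [0.8, -0.8, -0.9]
grip_width: 0.0393
grasp_force: 39.8
inhand n 13826 angle 34.3 foot [0.0674 0.0024 0.0326] width 0.0389
6 rows; T [[-0.282, -0.415, -0.154], [-0.303, -0.406, -0.136], [-0.322, -0.397, -0.117], [-0.339, -0.388, -0.097], [-0.355, -0.378, -0.076], [-0.37, -0.368, -0.054]] turn [-0.0008, -0.0202, 0.0087]
```

```bash
python3 -m creep '{"translation":[[-0.28,-0.415,-0.154],[-0.3,-0.406,-0.136],[-0.32,-0.397,-0.117],[-0.34,-0.388,-0.097],[-0.355,-0.378,-0.076]],"turn":[[0,-0.02,0.0087],[0,-0.02,0.0087],[0,-0.02,0.0087],[0,-0.02,0.0087],[0,-0.02,0.0087]],"grip":[0.3,0.3,0.3,0.3,0.3]}' 40 >/dev/null
python3 -m creep '{"translation":[[-0.37,-0.37,-0.054],[0,0,0],[0,0,0]],"turn":[[0,-0.02,0.0087],[0,0,0],[0,0,0]],"grip":[0.3,0.3,0.3]}' 40
python3 - <<'E'
from stowed import *
f,W=cam('wrist'); o,y=rackfit(W); stowed(W,f,o,y); save('w8',f)
inhand();inhand()
foot=[.066,.0015,.0285]; ang=34.7
a=plan(*rackpose(o,y,4,foot,ang,.10)); print(a[0]); b=plan(*rackpose(o,y,4,foot,ang,.05),*a)
E
```

```text
time_s: 20.18
tool_pos: [0.5398, -0.1487, 0.4192]
tool_rot: [-179.1, 4.8, 172.7]
force: [-0.1, 0.2, -1.4]
grip_width: 0.0395
grasp_force: 39.8
rack centre 0.506 -0.2904 size 0.067 0.2488 yaw -7.4 n 5532
slot 5 n 2029 ztop 0.1374 y 0.0009 x0 0.0887 lean 52.6
inhand n 14032 angle 34.69 foot [0.0676 0.0026 0.0283] width 0.0389
inhand n 14025 angle 34.69 foot [0.0675 0.0028 0.0283] width 0.0389
8 rows; T [[-0.135, -0.223, 0.433], [-0.116, -0.224, 0.438], [-0.097, -0.225, 0.443], [-0.077, -0.226, 0.446], [-0.057, -0.226, 0.449], [-0.037, -0.227, 0.45], [-0.017, -0.228, 0.451], [0.003, -0.229, 0.451]] turn [-0.0006, -0.0142, 0.0003]
[ 0.63022531 -0.30808443  0.15257451]
2 rows; T [0.257, -0.0, 0.178] turn [0.0, 0.0, 0.0]
```

The rack reads the same (0.506,-0.290,-7.4°). Inserting into slot 4.

```bash
python3 -m creep '{"translation":[[-0.135,-0.224,0.433],[-0.116,-0.225,0.438],[-0.097,-0.226,0.443],[-0.077,-0.227,0.446],[-0.057,-0.227,0.449]],"turn":[[0,-0.0142,0],[0,-0.0142,0],[0,-0.0142,0],[0,-0.0142,0],[0,-0.0142,0]],"grip":[0.3,0.3,0.3,0.3,0.3]}' 40 >/dev/null
python3 -m creep '{"translation":[[-0.037,-0.228,0.45],[-0.017,-0.229,0.451],[0.003,-0.23,0.451],[0,0,0],[0,0,0]],"turn":[[0,-0.0142,0],[0,-0.0142,0],[0,-0.0142,0],[0,0,0],[0,0,0]],"grip":[0.3,0.3,0.3,0.3,0.3]}' 40
python3 - <<'E'
from h import *
f,foot,_=inhand()
o=np.array([.506,-.2904,0])-R.from_euler('z',-7.4,degrees=True).apply([.012,0,0])
a=plan(*rackpose(o,-7.4,4,[.067,.0024,.028],34.8,.055)); b=plan(*rackpose(o,-7.4,4,[.067,.0024,.028],34.8,.0),*a)
E
```

```text
time_s: 21.58
tool_pos: [0.6307, -0.3112, 0.155]
tool_rot: [-178.9, 25.3, 173.1]
force: [1.0, 0.2, -1.3]
grip_width: 0.0396
grasp_force: 39.8
inhand n 6610 angle 37.37 foot [0.0459 0.0022 0.0146] width 0.0387
2 rows; T [0.242, 0.018, 0.178] turn [-0.0023, 0.0005, 0.0015]
2 rows; T [0.282, 0.0, 0.196] turn [0.0, 0.0, 0.0]
```

Run:
```python
from h import *
f,foot,_=inhand(); save('w9',f)
```

```text
inhand n 6306 angle 36.7 foot [0.0443 0.0019 0.0132] width 0.0385
```

View pics/w9.png

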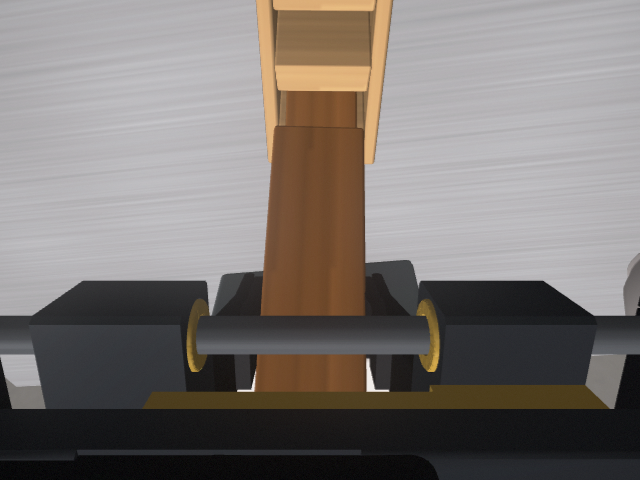

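The slat is still well held, with its foot at (320,127). The mask was confused by slot 5's slat behind it (rows 90–127). Slot 4's mouth is at (320,40). Continuing.

```bash
python3 -m creep '{"translation":[[0.24,0.018,0.178],[0.24,0.018,0.178],[0,0,0],[0,0,0]],"turn":[[-0.0023,0,0.0015],[-0.0023,0,0.0015],[0,0,0],[0,0,0]],"grip":[0.3,0.3,0.3,0.3]}' 40
python3 - <<'E'
from h import *
o=np.array([.506,-.2904,0])-R.from_euler('z',-7.4,degrees=True).apply([.012,0,0])
a=plan(*rackpose(o,-7.4,4,[.067,.0024,.028],34.8,.05)); b=plan(*rackpose(o,-7.4,4,[.067,.0024,.028],34.8,.0),*a); print(b[0])
E
```

```text
time_s: 22.18
tool_pos: [0.6096, -0.307, 0.1141]
tool_rot: [-180.0, 25.5, 172.5]
force: [1.1, 0.4, -1.0]
grip_width: 0.0397
grasp_force: 39.8
1 rows; T [0.062, 0.009, 0.038] turn [-0.0003, 0.0015, -0.0003]
2 rows; T [0.257, -0.0, 0.178] turn [0.0, 0.0, 0.0]
[ 0.58175365 -0.30265884  0.06586237]
```

```bash
python3 -m creep '{"translation":[[0.062,0.009,0.038],[0.13,0,0.09],[0.13,0,0.09],[0,0,0]],"turn":[[0,0.0015,0],[0,0,0],[0,0,0],[0,0,0]],"grip":[0.3,0.3,0.3,0.3]}' 40
python3 - <<'E'
from h import *
o=np.array([.506,-.2904,0])-R.from_euler('z',-7.4,degrees=True).apply([.012,0,0])
b=plan(*rackpose(o,-7.4,4,[.067,.0024,.028],34.8,.0))
E
```

```text
time_s: 22.68
tool_pos: [0.5904, -0.3037, 0.0832]
tool_rot: [179.9, 24.8, 172.4]
force: [0.4, -0.1, -1.2]
grip_width: 0.0397
grasp_force: 39.8
1 rows; T [0.19, -0.002, 0.151] turn [-0.0, -0.002, -0.001]
```

```bash
python3 -m creep '{"translation":[[0.09,0,0.07],[0.06,0,0.045],[0,0,0]],"turn":[[0,0,0],[0,0,0],[0,0,0]],"grip":[0.3,0.3,0.3]}' 40
for i in 1 2 3; do python3 -m creep '{"translation":[[0.03,0,0.02],[0,0,0]],"turn":[[0,0,0],[0,0,0]],"grip":[0.3,0.3]}' 40; done
```

```text
time_s: 23.05
tool_pos: [0.5847, -0.3031, 0.0711]
tool_rot: [180.0, 25.0, 172.5]
force: [0.2, -0.1, -1.2]
grip_width: 0.0396
grasp_force: 39.8
time_s: 23.3
tool_pos: [0.584, -0.3032, 0.0695]
tool_rot: [-180.0, 25.0, 172.5]
force: [0.0, 0.1, -0.5]
grip_width: 0.0395
grasp_force: 39.8
time_s: 23.55
tool_pos: [0.5844, -0.3033, 0.0689]
tool_rot: [-180.0, 25.3, 172.5]
force: [2.1, -0.0, 5.8]
grip_width: 0.0395
grasp_force: 39.9
time_s: 23.8
tool_pos: [0.585, -0.3034, 0.0684]
tool_rot: [-179.9, 25.5, 172.5]
force: [4.6, 1.1, 10.7]
grip_width: 0.0394
grasp_force: 39.9
```

```bash
python3 -m creep '{"translation":[[0.03,0,0.02],[0,0,0],[0,0,0],[0,0,0],[0,0,0]],"turn":[[0,0,0],[0,0,0],[0,0,0],[0,0,0],[0,0,0]],"grip":[0.3,0.7,0.7,0.7,0.7]}'
python3 -m creep '{"translation":[[0,0,-0.2],[0,0,-0.5],[0,0,-0.5],[0,0,-0.5],[0,0,-0.5]],"turn":[[0,0,0],[0,0,0],[0,0,0],[0,0,0],[0,0,0]],"grip":[0.7,0.7,0.7,0.7,0.7]}'
python3 - <<'E'
from stowed import *
f,W=cam('top'); o,y=rackfit(W); stowed(W,f,o,y)
v=.1355
a=plan([.48,-.08,.30],rot(YAW,12)); a=plan(*hung(v,back=.1),*a); b=plan(*hung(v),*a); print(a[0],b[0])
E
```

```text
time_s: 24.42
tool_pos: [0.5786, -0.3025, 0.0612]
tool_rot: [180.0, 24.9, 172.5]
force: [0.2, 0.8, 0.5]
grip_width: 0.0603
grasp_force: 0.0
time_s: 25.05
tool_pos: [0.5046, -0.2927, 0.2222]
tool_rot: [180.0, 25.0, 172.4]
force: [0.4, 1.3, 0.3]
grip_width: 0.0613
grasp_force: 0.0
rack centre 0.5021 -0.2906 size 0.0679 0.2484 yaw -7.25 n 733
slot 4 n 484 ztop 0.152 y -0.0001 x0 0.0509 lean 53.3
slot 5 n 325 ztop 0.1535 y 0.0079 x0 0.0928 lean 56.8
6 rows; T [[0.037, 0.437, -0.184], [0.032, 0.439, -0.178], [0.027, 0.441, -0.173], [0.023, 0.444, -0.169], [0.017, 0.446, -0.164], [0.012, 0.447, -0.159]] turn [-0.0028, 0.0124, -0.0083]
6 rows; T [[0.029, 0.48, 0.228], [0.028, 0.48, 0.228], [0.027, 0.48, 0.228], [0.025, 0.48, 0.228], [0.024, 0.48, 0.229], [0.023, 0.48, 0.229]] turn [-0.0, 0.0019, 0.0]
3 rows; T [-0.0, 0.0, 0.417] turn [0.0, 0.0, 0.0]
[0.4816644  0.15070381 0.19001997] [0.49902065 0.15124925 0.0915392 ]
```

Slots 4 and 5 both read about 152–153 mm at the top, so both slats are home. Next slat: v=0.1355.

```bash
python3 -m creep '{"translation":[[0.037,0.437,-0.184],[0.032,0.44,-0.178],[0.027,0.44,-0.173],[0.023,0.444,-0.169],[0.017,0.446,-0.164]],"turn":[[-0.0028,0.0124,-0.0083],[-0.0028,0.0124,-0.0083],[-0.0028,0.0124,-0.0083],[-0.0028,0.0124,-0.0083],[-0.0028,0.0124,-0.0083]],"grip":[0.7,0.7,0.7,0.7,0.7]}' >/dev/null
python3 -m creep '{"translation":[[0.012,0.447,-0.159],[0.03,0.48,0.228],[0.03,0.48,0.228],[0.027,0.48,0.228],[0.025,0.48,0.228]],"turn":[[-0.0028,0.0124,-0.0083],[0,0.0019,0],[0,0.0019,0],[0,0.0019,0],[0,0.0019,0]],"grip":[0.7,0.7,0.7,0.7,0.7]}' >/dev/null
python3 -m creep '{"translation":[[0.024,0.48,0.229],[0.023,0.48,0.229],[0,0,0],[0,0,0]],"turn":[[0,0.0019,0],[0,0.0019,0],[0,0,0],[0,0,0]],"grip":[0.7,0.7,0.7,0.7]}'
python3 - <<'E' 2>/dev/null
from meas import *
plan(*hung(.1355)); f,W=cam('wrist'); slats(f,W,1.8)
E
```

```text
time_s: 26.85
tool_pos: [0.4806, 0.1519, 0.1838]
tool_rot: [180.0, 9.5, -178.1]
force: [-1.2, 0.5, -0.4]
grip_width: 0.0612
grasp_force: 0.0
3 rows; T [-0.012, -0.006, 0.392] turn [0.0001, -0.0009, 0.0002]
[311. 226.] u [0.3517 0.4715] w -0.272 dw/du -0.001 v [0.117  0.1559] vfoot,vmid [0.1366 0.1367]
[453. 217.] u [0.3514 0.4708] w -0.2719 dw/du -0.001 v [0.2055 0.2448] vfoot,vmid [0.2247 0.2247]
[310. 373.] u [0.4925 0.5115] w -0.2721 dw/du -0.004 v [0.117  0.1561] vfoot,vmid [0.1367    nan]
```

```bash
python3 -m creep '{"translation":[[-0.012,0,0.395],[-0.012,0,0.395],[-0.012,0,0.395],[0,0,0]],"turn":[[0,-0.0009,0],[0,-0.0009,0],[0,-0.0009,0],[0,0,0]],"grip":[0.7,0.7,0.7,0.7]}'
python3 -m creep '{"translation":[[0,0,0],[0,0,0],[0,0,0],[0,0,0],[0,0,0]],"turn":[[0,0,0],[0,0,0],[0,0,0],[0,0,0],[0,0,0]],"grip":[0.3,0.3,0.3,0.3,0.3]}' 40
python3 - <<'E'
from h import *
print(hung(.1366)[0])
E
```

```text
time_s: 27.4
tool_pos: [0.4981, 0.1514, 0.0894]
tool_rot: [-180.0, 9.8, -178.2]
force: [-0.9, 0.6, -0.0]
grip_width: 0.0608
grasp_force: 0.0
time_s: 28.02
tool_pos: [0.5, 0.1535, 0.0925]
tool_rot: [179.9, 10.1, -178.1]
force: [-1.5, -1.4, 6.9]
grip_width: 0.0392
grasp_force: 39.9
[0.4989861  0.15234871 0.0915392 ]
```

```bash
python3 -m creep '{"translation":[[-0.039,0,-0.043],[0.054,0,-0.092],[0.065,0,-0.085],[0.074,0,-0.077],[0.083,0,-0.067]],"turn":[[0,0,0],[0,0.0375,0],[0,0.0375,0],[0,0.0375,0],[0,0.0375,0]],"grip":[0.3,0.3,0.3,0.3,0.3]}' 40
python3 -m creep '{"translation":[[0,0,0],[0.055,0,-0.03],[0.055,0,-0.03],[0,0,0]],"turn":[[0,0,0],[0,0,0],[0,0,0],[0,0,0]],"grip":[0.3,0.3,0.3,0.3]}' 40
python3 - <<'E'
from h import *
print(hung(.1366,27,.0045,.0115)[0])
E
```

```text
time_s: 28.65
tool_pos: [0.4798, 0.1529, 0.1214]
tool_rot: [179.9, -17.1, -178.0]
force: [0.4, 0.4, -0.3]
grip_width: 0.0391
grasp_force: 39.9
time_s: 29.15
tool_pos: [0.4719, 0.1528, 0.129]
tool_rot: [179.9, -16.9, -178.0]
force: [-0.4, 0.1, -0.9]
grip_width: 0.0393
grasp_force: 39.9
[0.47216842 0.15150593 0.12844615]
```

```bash
python3 -m creep '{"translation":[[0.2,0,0.14],[0.4,0,0.28],[0.4,0,0.28],[0.14,0,-0.45],[0.14,0,-0.45]],"turn":[[0,0,0],[0,0,0],[0,0,0],[0,0,0],[0,0,0]],"grip":[0.3,0.3,0.3,0.3,0.3]}' 40
python3 -m creep '{"translation":[[0.155,0,-0.51],[0.155,0,-0.51],[0.155,0,-0.51],[0.155,0,-0.51],[0.155,0,-0.51]],"turn":[[0,0,0],[0,0,0],[0,0,0],[0,0,0],[0,0,0]],"grip":[0.3,0.3,0.3,0.3,0.3]}' 40
python3 - <<'E'
from h import *
p,r=pose(); inhand(); plan([.53,-.15,.42],rot(-7.46,5),p,r)
E
```

```text
time_s: 29.78
tool_pos: [0.3778, 0.149, 0.1739]
tool_rot: [180.0, -17.0, -178.0]
force: [-0.8, 0.3, -0.1]
grip_width: 0.0392
grasp_force: 39.9
time_s: 30.4
tool_pos: [0.379, 0.149, 0.3881]
tool_rot: [179.9, -16.9, -178.0]
force: [0.4, 1.1, -0.8]
grip_width: 0.0394
grasp_force: 39.9
inhand n 13498 angle 34.36 foot [0.0664 0.0016 0.032 ] width 0.0389
8 rows; T [[-0.196, -0.475, -0.112], [-0.211, -0.47, -0.103], [-0.225, -0.466, -0.094], [-0.239, -0.461, -0.084], [-0.252, -0.456, -0.073], [-0.264, -0.45, -0.062], [-0.276, -0.444, -0.05], [-0.287, -0.439, -0.037]] turn [-0.0006, -0.0152, 0.0065]
```

```bash
python3 -m creep '{"translation":[[-0.196,-0.475,-0.112],[-0.21,-0.47,-0.103],[-0.225,-0.466,-0.094],[-0.24,-0.46,-0.084],[-0.25,-0.456,-0.073]],"turn":[[-0.0006,-0.0152,0.0065],[-0.0006,-0.0152,0.0065],[-0.0006,-0.0152,0.0065],[-0.0006,-0.0152,0.0065],[-0.0006,-0.0152,0.0065]],"grip":[0.3,0.3,0.3,0.3,0.3]}' 40 >/dev/null
python3 -m creep '{"translation":[[-0.264,-0.45,-0.062],[-0.276,-0.444,-0.05],[-0.287,-0.44,-0.037],[0,0,0],[0,0,0]],"turn":[[-0.0006,-0.0152,0.0065],[-0.0006,-0.0152,0.0065],[-0.0006,-0.0152,0.0065],[0,0,0],[0,0,0]],"grip":[0.3,0.3,0.3,0.3,0.3]}' 40
python3 - <<'E'
from stowed import *
f,W=cam('wrist'); save('w10',f); o,y=rackfit(W); stowed(W,f,o,y); print(o)
f,foot,ax=inhand(); ang=np.degrees(np.arctan2(-ax[2],-ax[0]))
a=plan(*rackpose(o,y,3,foot,ang,.10)); print(a[0]); b=plan(*rackpose(o,y,3,foot,ang,.0),*a)
f,W=cam('top'); rackfit(W)
E
```

```text
time_s: 31.7
tool_pos: [0.5301, -0.1489, 0.4182]
tool_rot: [180.0, 4.9, 172.6]
force: [-0.4, 1.0, -0.2]
grip_width: 0.0393
grasp_force: 39.9
rack centre 0.5062 -0.2906 size 0.0669 0.2495 yaw -7.53 n 5057
slot 4 n 2721 ztop 0.1511 y 0.0007 x0 0.0505 lean 52.7
slot 5 n 551 ztop 0.1503 y 0.0158 x0 0.0874 lean 68.0
[ 0.49427789 -0.28902661  0.        ]
inhand n 13978 angle 34.77 foot [0.0667 0.0022 0.0275] width 0.0388
7 rows; T [[-0.103, -0.262, 0.486], [-0.078, -0.262, 0.491], [-0.053, -0.262, 0.494], [-0.028, -0.262, 0.496], [-0.003, -0.262, 0.497], [0.022, -0.262, 0.497], [0.047, -0.262, 0.495]] turn [0.0, -0.0161, 0.0002]
[ 0.59176328 -0.30414193  0.15191068]
3 rows; T [0.342, 0.0, 0.238] turn [0.0, 0.0, 0.0]
rack centre 0.482 -0.288 size 0.0677 0.2081 yaw -7.99 n 848
```

```bash
python3 -m creep '{"translation":[[-0.103,-0.262,0.486],[-0.078,-0.262,0.49],[-0.053,-0.262,0.494],[-0.028,-0.262,0.496],[-0.003,-0.262,0.497]],"turn":[[0,-0.016,0],[0,-0.016,0],[0,-0.016,0],[0,-0.016,0],[0,-0.016,0]],"grip":[0.3,0.3,0.3,0.3,0.3]}' 40 >/dev/null
python3 -m creep '{"translation":[[0.022,-0.262,0.497],[0.047,-0.262,0.495],[0,0,0],[0,0,0]],"turn":[[0,-0.016,0],[0,-0.016,0],[0,0,0],[0,0,0]],"grip":[0.3,0.3,0.3,0.3]}' 40
python3 - <<'E'
from h import *
f,W=cam('wrist'); save('w11',f); o,y=np.array([.4943,-.289,0]),-7.5
a=plan(*rackpose(o,y,3,[.0667,.0022,.0275],34.8,.055)); b=plan(*rackpose(o,y,3,[.0667,.0022,.0275],34.8,.0),*a); print(b[0])
E
```

```text
time_s: 32.98
tool_pos: [0.5926, -0.3049, 0.1536]
tool_rot: [-179.9, 25.2, 172.7]
force: [-0.3, 0.1, 0.8]
grip_width: 0.0394
grasp_force: 39.9
2 rows; T [0.247, 0.006, 0.171] turn [0.0001, 0.0002, 0.0006]
2 rows; T [0.282, -0.0, 0.196] turn [0.0, 0.0, 0.0]
[ 0.54223973 -0.29753037  0.06528222]
```

View pics/w11.png

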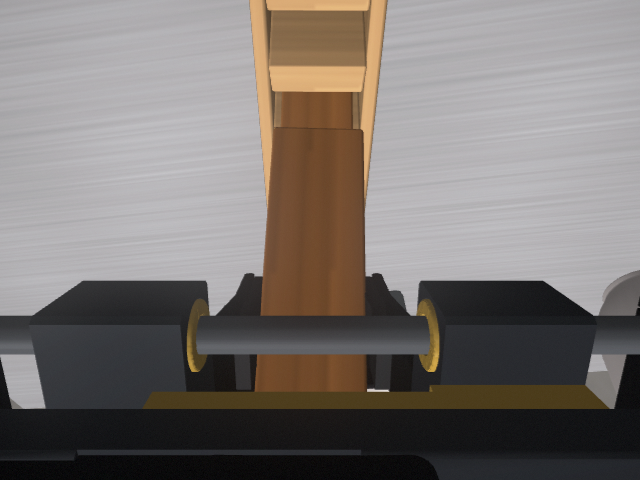

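The slat's foot (318,128) is lined up with slot 3's mouth (318,40), and slot 4's slat is behind at row 110. Inserting.

```bash
python3 -m creep '{"translation":[[0.247,0.006,0.171],[0.247,0.006,0.171],[0,0,0],[0,0,0]],"turn":[[0,0,0],[0,0,0],[0,0,0],[0,0,0]],"grip":[0.3,0.3,0.3,0.3]}' 40
python3 - <<'E'
from h import *
o,y=np.array([.4943,-.289,0]),-7.5
a=plan(*rackpose(o,y,3,[.0667,.0022,.0275],34.8,.05))
E
```

```text
time_s: 33.52
tool_pos: [0.5697, -0.302, 0.1133]
tool_rot: [-179.9, 25.3, 172.7]
force: [-0.4, -0.7, -0.3]
grip_width: 0.0394
grasp_force: 39.9
1 rows; T [0.056, 0.011, 0.038] turn [-0.0002, 0.0008, 0.001]
```

```bash
python3 -m creep '{"translation":[[0.056,0.01,0.038],[0.13,0,0.09],[0.13,0,0.09],[0,0,0]],"turn":[[0,0,0],[0,0,0],[0,0,0],[0,0,0]],"grip":[0.3,0.3,0.3,0.3]}' 40
python3 -m creep '{"translation":[[0.09,0,0.063],[0.06,0,0.042],[0,0,0]],"turn":[[0,0,0],[0,0,0],[0,0,0]],"grip":[0.3,0.3,0.3]}' 40
for i in 1 2; do python3 -m creep '{"translation":[[0.03,0,0.02],[0,0,0]],"turn":[[0,0,0],[0,0,0]],"grip":[0.3,0.3]}' 40; done
```

```text
time_s: 34.02
tool_pos: [0.5506, -0.2988, 0.0822]
tool_rot: [180.0, 24.9, 172.5]
force: [0.3, 0.4, -0.1]
grip_width: 0.0392
grasp_force: 39.9
time_s: 34.4
tool_pos: [0.5446, -0.2982, 0.0709]
tool_rot: [-180.0, 25.1, 172.6]
force: [0.8, 0.5, -0.8]
grip_width: 0.0401
grasp_force: 39.9
time_s: 34.65
tool_pos: [0.5436, -0.2981, 0.069]
tool_rot: [-179.9, 25.1, 172.6]
force: [0.7, -0.2, -1.0]
grip_width: 0.0393
grasp_force: 39.9
time_s: 34.9
tool_pos: [0.5438, -0.2983, 0.0682]
tool_rot: [-179.9, 25.3, 172.6]
force: [2.5, 0.6, 5.4]
grip_width: 0.0392
grasp_force: 39.9
```

```bash
python3 -m creep '{"translation":[[0.03,0,0.02],[0.03,0,0.02],[0,0,0]],"turn":[[0,0,0],[0,0,0],[0,0,0]],"grip":[0.3,0.3,0.3]}' 40
python3 -m creep '{"translation":[[0,0,0],[0,0,0],[0,0,0],[0,0,0]],"turn":[[0,0,0],[0,0,0],[0,0,0],[0,0,0]],"grip":[0.7,0.7,0.7,0.7]}' >/dev/null
python3 -m creep '{"translation":[[0,0,-0.2],[0,0,-0.5],[0,0,-0.5],[0,0,-0.5],[0,0,-0.5]],"turn":[[0,0,0],[0,0,0],[0,0,0],[0,0,0],[0,0,0]],"grip":[0.7,0.7,0.7,0.7,0.7]}'
python3 - <<'E'
from stowed import *
f,W=cam('top'); o,y=rackfit(W); stowed(W,f,o,y)
v=.2247
a=plan([.47,-.04,.30],rot(YAW,12)); a=plan(*hung(v,back=.1),*a); b=plan(*hung(v),*a); print(a[0],b[0])
E
```

```text
time_s: 35.28
tool_pos: [0.5451, -0.2984, 0.0672]
tool_rot: [-179.8, 25.8, 172.7]
force: [6.2, 3.5, 14.0]
grip_width: 0.0394
grasp_force: 40.0
time_s: 36.4
tool_pos: [0.4642, -0.2877, 0.2218]
tool_rot: [-179.9, 25.1, 172.6]
force: [1.0, -0.3, 0.7]
grip_width: 0.061
grasp_force: 0.0
rack centre 0.5028 -0.2895 size 0.0663 0.249 yaw -6.39 n 598
slot 3 n 516 ztop 0.1531 y -0.0021 x0 0.0097 lean 53.1
slot 4 n 337 ztop 0.1529 y 0.006 x0 0.0525 lean 56.8
slot 5 n 321 ztop 0.1536 y 0.0046 x0 0.093 lean 56.0
6 rows; T [[-0.014, 0.517, -0.162], [-0.021, 0.518, -0.158], [-0.028, 0.519, -0.154], [-0.035, 0.519, -0.151], [-0.043, 0.52, -0.147], [-0.05, 0.52, -0.145]] turn [-0.0029, 0.0125, -0.0082]
7 rows; T [[0.01, 0.499, 0.199], [0.009, 0.499, 0.199], [0.008, 0.499, 0.199], [0.007, 0.499, 0.199], [0.006, 0.499, 0.199], [0.005, 0.499, 0.199], [0.004, 0.499, 0.199]] turn [-0.0, 0.0016, 0.0]
3 rows; T [-0.0, 0.0, 0.417] turn [0.0, 0.0, 0.0]
[0.47886256 0.23985979 0.19001997] [0.49621881 0.24040524 0.0915392 ]
```

Three are home. Next is the last slat, v=0.2247.

```bash
python3 -m creep '{"translation":[[-0.014,0.517,-0.162],[-0.021,0.518,-0.158],[-0.028,0.519,-0.154],[-0.035,0.52,-0.151],[-0.043,0.52,-0.147]],"turn":[[-0.0029,0.0125,-0.0082],[-0.0029,0.0125,-0.0082],[-0.0029,0.0125,-0.0082],[-0.0029,0.0125,-0.0082],[-0.0029,0.0125,-0.0082]],"grip":[0.7,0.7,0.7,0.7,0.7]}' >/dev/null
python3 -m creep '{"translation":[[-0.05,0.52,-0.145],[0.01,0.5,0.199],[0.01,0.5,0.199],[0.008,0.5,0.199],[0.007,0.5,0.199]],"turn":[[-0.0029,0.0125,-0.0082],[0,0.0016,0],[0,0.0016,0],[0,0.0016,0],[0,0.0016,0]],"grip":[0.7,0.7,0.7,0.7,0.7]}' >/dev/null
python3 -m creep '{"translation":[[0.006,0.5,0.199],[0.005,0.5,0.199],[0.004,0.5,0.199],[0,0,0],[0,0,0]],"turn":[[0,0.0016,0],[0,0.0016,0],[0,0.0016,0],[0,0,0],[0,0,0]],"grip":[0.7,0.7,0.7,0.7,0.7]}'
python3 - <<'E' 2>/dev/null
from meas import *
plan(*hung(.2247)); f,W=cam('wrist'); slats(f,W,1.8)
E
```

```text
time_s: 38.33
tool_pos: [0.4777, 0.2419, 0.1839]
tool_rot: [179.9, 9.5, -178.1]
force: [0.3, -0.5, -0.2]
grip_width: 0.061
grasp_force: 0.0
3 rows; T [-0.012, -0.009, 0.392] turn [0.0002, -0.0009, 0.0002]
[309. 227.] u [0.3518 0.4715] w -0.2719 dw/du -0.001 v [0.2062 0.2452] vfoot,vmid [0.2254 0.2256]
[309. 373.] u [0.4926 0.5115] w -0.2721 dw/du -0.004 v [0.2062 0.2453] vfoot,vmid [0.2259    nan]
```

```bash
python3 -m creep '{"translation":[[-0.012,-0.01,0.395],[-0.012,0,0.395],[-0.012,0,0.395],[0,0,0]],"turn":[[0,-0.0009,0],[0,-0.0009,0],[0,-0.0009,0],[0,0,0]],"grip":[0.7,0.7,0.7,0.7]}'
python3 -m creep '{"translation":[[0,0,0],[0,0,0],[0,0,0],[0,0,0],[0,0,0]],"turn":[[0,0,0],[0,0,0],[0,0,0],[0,0,0],[0,0,0]],"grip":[0.3,0.3,0.3,0.3,0.3]}' 40
python3 - <<'E'
from h import *
print(hung(.2257)[0])
E
```

```text
time_s: 38.88
tool_pos: [0.4955, 0.2402, 0.0894]
tool_rot: [-180.0, 9.8, -178.2]
force: [0.0, 0.5, -0.2]
grip_width: 0.0607
grasp_force: 0.0
time_s: 39.5
tool_pos: [0.4972, 0.2428, 0.0928]
tool_rot: [179.9, 10.2, -178.1]
force: [-2.4, -1.5, 7.0]
grip_width: 0.0392
grasp_force: 39.9
[0.4961874  0.24140474 0.0915392 ]
```

```bash
python3 -m creep '{"translation":[[-0.039,0,-0.043],[0.054,0,-0.092],[0.065,0,-0.085],[0.074,0,-0.077],[0.083,0,-0.067]],"turn":[[0,0,0],[0,0.0375,0],[0,0.0375,0],[0,0.0375,0],[0,0.0375,0]],"grip":[0.3,0.3,0.3,0.3,0.3]}' 40
python3 -m creep '{"translation":[[0,0,0],[0.055,0,-0.03],[0.055,0,-0.03],[0,0,0]],"turn":[[0,0,0],[0,0,0],[0,0,0],[0,0,0]],"grip":[0.3,0.3,0.3,0.3]}' 40
python3 - <<'E'
from h import *
print(hung(.2257,27,.0045,.0115)[0])
E
```

```text
time_s: 40.12
tool_pos: [0.477, 0.2421, 0.1217]
tool_rot: [179.8, -17.1, -178.0]
force: [0.3, 1.2, 0.0]
grip_width: 0.0396
grasp_force: 39.9
time_s: 40.62
tool_pos: [0.4689, 0.2421, 0.1293]
tool_rot: [179.9, -16.8, -177.9]
force: [-0.2, -0.2, -0.4]
grip_width: 0.0397
grasp_force: 39.9
[0.46936972 0.24056196 0.12844615]
```

```bash
python3 -m creep '{"translation":[[0.2,0,0.14],[0.3,0,0.21],[0.2,0,0.14],[0.14,0,-0.45],[0.14,0,-0.45]],"turn":[[0,0,0],[0,0,0],[0,0,0],[0,0,0],[0,0,0]],"grip":[0.3,0.3,0.3,0.3,0.3]}' 40
python3 -m creep '{"translation":[[0.155,0,-0.51],[0.155,0,-0.51],[0.155,0,-0.51],[0.155,0,-0.51],[0.155,0,-0.51]],"turn":[[0,0,0],[0,0,0],[0,0,0],[0,0,0],[0,0,0]],"grip":[0.3,0.3,0.3,0.3,0.3]}' 40
python3 - <<'E'
from h import *
p,r=pose(); inhand(); plan([.52,-.15,.42],rot(-7.46,5),p,r)
f,W=cam('top'); rackfit(W)
E
```

```text
time_s: 41.25
tool_pos: [0.4033, 0.2392, 0.1834]
tool_rot: [179.9, -17.0, -178.0]
force: [-0.2, 0.6, -0.5]
grip_width: 0.0395
grasp_force: 39.9
time_s: 41.88
tool_pos: [0.4038, 0.2389, 0.3974]
tool_rot: [179.9, -16.9, -178.0]
force: [1.1, -0.2, -1.0]
grip_width: 0.0392
grasp_force: 39.9
inhand n 11383 angle 34.35 foot [ 0.0665 -0.0007  0.0326] width 0.039
10 rows; T [[-0.114, -0.491, -0.065], [-0.125, -0.489, -0.061], [-0.135, -0.486, -0.057], [-0.145, -0.484, -0.053], [-0.155, -0.481, -0.048], [-0.165, -0.479, -0.042], [-0.174, -0.476, -0.036], [-0.183, -0.473, -0.03], [-0.192, -0.47, -0.024], [-0.201, -0.467, -0.017]] turn [-0.0005, -0.0121, 0.0053]
rack centre 0.5022 -0.2912 size 0.0674 0.2488 yaw -7.49 n 897
```

```bash
python3 -m creep '{"translation":[[-0.114,-0.49,-0.065],[-0.125,-0.489,-0.061],[-0.135,-0.486,-0.057],[-0.145,-0.484,-0.053],[-0.155,-0.481,-0.048]],"turn":[[-0.0005,-0.0121,0.0053],[-0.0005,-0.0121,0.0053],[-0.0005,-0.0121,0.0053],[-0.0005,-0.0121,0.0053],[-0.0005,-0.0121,0.0053]],"grip":[0.3,0.3,0.3,0.3,0.3]}' 40 >/dev/null
python3 -m creep '{"translation":[[-0.165,-0.48,-0.042],[-0.174,-0.476,-0.036],[-0.183,-0.473,-0.03],[-0.192,-0.47,-0.024],[-0.2,-0.467,-0.017]],"turn":[[-0.0005,-0.0121,0.0053],[-0.0005,-0.0121,0.0053],[-0.0005,-0.0121,0.0053],[-0.0005,-0.0121,0.0053],[-0.0005,-0.0121,0.0053]],"grip":[0.3,0.3,0.3,0.3,0.3]}' 40 >/dev/null
python3 -m creep '{"translation":[[0,0,0],[0,0,0]],"turn":[[0,0,0],[0,0,0]],"grip":[0.3,0.3]}' 40
python3 - <<'E'
from stowed import *
f,W=cam('wrist'); save('w12',f); o,y=rackfit(W); stowed(W,f,o,y); print(o)
f,foot,ax=inhand(); ang=np.degrees(np.arctan2(-ax[2],-ax[0]))
a=plan(*rackpose(o,y,2,foot,ang,.10)); print(a[0]); b=plan(*rackpose(o,y,2,foot,ang,.0),*a)
E
```

```text
time_s: 43.48
tool_pos: [0.5197, -0.1491, 0.4175]
tool_rot: [179.9, 4.8, 172.5]
force: [-0.9, 0.7, -0.9]
grip_width: 0.0391
grasp_force: 39.8
rack centre 0.5069 -0.2904 size 0.0665 0.2493 yaw -7.45 n 4399
slot 3 n 2764 ztop 0.1513 y -0.0003 x0 0.0098 lean 52.6
slot 4 n 1345 ztop 0.1501 y 0.0099 x0 0.0527 lean 57.1
slot 5 n 446 ztop 0.1408 y 0.0164 x0 0.0879 lean 54.6
[ 0.49503184 -0.28880241  0.        ]
inhand n 13961 angle 34.74 foot [0.0667 0.0026 0.0277] width 0.0389
7 rows; T [[-0.052, -0.259, 0.48], [-0.028, -0.259, 0.482], [-0.003, -0.259, 0.483], [0.021, -0.259, 0.483], [0.046, -0.259, 0.481], [0.07, -0.259, 0.478], [0.095, -0.259, 0.474]] turn [0.0, -0.0162, 0.0]
[ 0.55272635 -0.29894345  0.1521535 ]
3 rows; T [0.342, 0.0, 0.237] turn [0.0, 0.0, 0.0]
```

```bash
python3 -m creep '{"translation":[[-0.052,-0.259,0.48],[-0.028,-0.259,0.482],[-0.003,-0.259,0.483],[0.021,-0.259,0.483],[0.046,-0.259,0.48]],"turn":[[0,-0.0162,0],[0,-0.0162,0],[0,-0.0162,0],[0,-0.0162,0],[0,-0.0162,0]],"grip":[0.3,0.3,0.3,0.3,0.3]}' 40 >/dev/null
python3 -m creep '{"translation":[[0.07,-0.259,0.478],[0.095,-0.259,0.474],[0,0,0],[0,0,0]],"turn":[[0,-0.0162,0],[0,-0.0162,0],[0,0,0],[0,0,0]],"grip":[0.3,0.3,0.3,0.3]}' 40
python3 - <<'E'
from h import *
f,W=cam('wrist'); save('w13',f); o,y=np.array([.4945,-.289,0]),-7.5
a=plan(*rackpose(o,y,2,[.0667,.0024,.0277],34.8,.055)); b=plan(*rackpose(o,y,2,[.0667,.0024,.0277],34.8,.0),*a); print(b[0])
E
```

```text
time_s: 44.7
tool_pos: [0.554, -0.2995, 0.1541]
tool_rot: [180.0, 25.4, 172.5]
force: [1.9, -0.2, 1.1]
grip_width: 0.0394
grasp_force: 39.8
2 rows; T [0.253, 0.002, 0.169] turn [0.0, 0.0007, 0.0002]
2 rows; T [0.282, 0.0, 0.196] turn [0.0, 0.0, 0.0]
[ 0.5026714  -0.29249649  0.06546319]
```

View pics/w13.png

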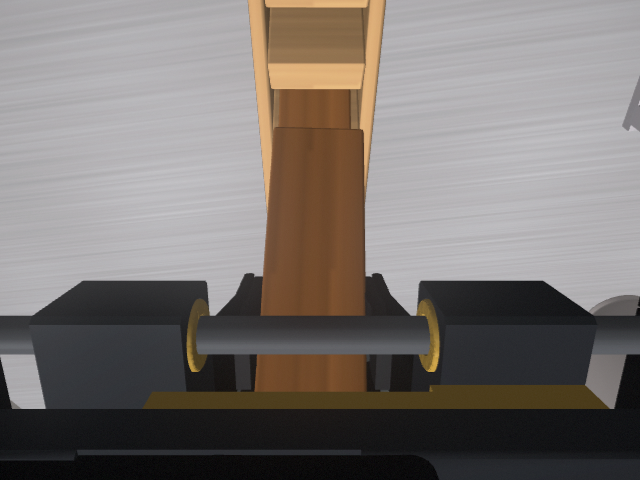

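The slat's foot (318,128) is lined up with slot 2's mouth (317,38). Inserting the same way.

```bash
python3 -m creep '{"translation":[[0.25,0.002,0.17],[0.25,0.002,0.17],[0,0,0],[0,0,0]],"turn":[[0,0.0007,0],[0,0.0007,0],[0,0,0],[0,0,0]],"grip":[0.3,0.3,0.3,0.3]}' 40
python3 - <<'E'
from h import *
o,y=np.array([.4945,-.289,0]),-7.5
a=plan(*rackpose(o,y,2,[.0667,.0024,.0277],34.8,.05))
E
```

```text
time_s: 45.25
tool_pos: [0.5303, -0.2973, 0.1134]
tool_rot: [-179.9, 25.3, 172.5]
force: [-0.5, -0.0, -0.5]
grip_width: 0.0397
grasp_force: 39.8
1 rows; T [0.058, 0.014, 0.037] turn [-0.0003, 0.0003, 0.0001]
```

```bash
python3 -m creep '{"translation":[[0.058,0.012,0.037],[0.13,0,0.09],[0.13,0,0.09],[0,0,0]],"turn":[[0,0,0],[0,0,0],[0,0,0],[0,0,0]],"grip":[0.3,0.3,0.3,0.3]}' 40
python3 -m creep '{"translation":[[0.09,0,0.063],[0.06,0,0.042],[0,0,0]],"turn":[[0,0,0],[0,0,0],[0,0,0]],"grip":[0.3,0.3,0.3]}' 40
for i in 1 2; do python3 -m creep '{"translation":[[0.03,0,0.02],[0,0,0]],"turn":[[0,0,0],[0,0,0]],"grip":[0.3,0.3]}' 40; done
```

```text
time_s: 45.75
tool_pos: [0.511, -0.2935, 0.0824]
tool_rot: [179.9, 24.9, 172.3]
force: [0.4, 0.9, -0.3]
grip_width: 0.0391
grasp_force: 39.8
time_s: 46.12
tool_pos: [0.505, -0.293, 0.0711]
tool_rot: [179.9, 25.0, 172.4]
force: [-0.3, -0.4, -0.1]
grip_width: 0.0394
grasp_force: 39.8
time_s: 46.38
tool_pos: [0.504, -0.2929, 0.0692]
tool_rot: [180.0, 25.0, 172.4]
force: [-0.0, 0.8, -0.4]
grip_width: 0.0395
grasp_force: 39.8
time_s: 46.62
tool_pos: [0.5042, -0.2932, 0.0684]
tool_rot: [-180.0, 25.2, 172.4]
force: [1.4, -0.1, 5.0]
grip_width: 0.0395
grasp_force: 39.9
```

```bash
python3 -m creep '{"translation":[[0.03,0,0.02],[0.03,0,0.02],[0,0,0]],"turn":[[0,0,0],[0,0,0],[0,0,0]],"grip":[0.3,0.3,0.3]}' 40
python3 -m creep '{"translation":[[0,0,0],[0,0,0],[0,0,0],[0,0,0]],"turn":[[0,0,0],[0,0,0],[0,0,0],[0,0,0]],"grip":[0.7,0.7,0.7,0.7]}' >/dev/null
python3 -m creep '{"translation":[[0,0,-0.2],[0,0,-0.5],[0,0,-0.5],[0,0,-0.5],[0,0,-0.5]],"turn":[[0,0,0],[0,0,0],[0,0,0],[0,0,0],[0,0,0]],"grip":[0.7,0.7,0.7,0.7,0.7]}' >/dev/null
python3 -m creep '{"translation":[[-0.1,0.5,-0.3],[-0.1,0.5,-0.3],[-0.1,0.5,-0.3],[-0.1,0.5,-0.3],[0,0,0]],"turn":[[0,0,0],[0,0,0],[0,0,0],[0,0,0],[0,0,0]],"grip":[0.7,0.7,0.7,0.7,0.7]}'
python3 - <<'E'
from stowed import *
f,W=cam('top'); o,y=rackfit(W); stowed(W,f,o,y); a=f[150:310,230:510]
g,_=cam('scene'); b=g[180:340,60:340]
save('fin',cv2.resize(np.vstack([a,b]),None,fx=1.85,fy=1.85,interpolation=cv2.INTER_CUBIC))
E
```

```text
time_s: 47.0
tool_pos: [0.5054, -0.2934, 0.0674]
tool_rot: [-179.9, 25.7, 172.5]
force: [6.5, 2.9, 13.7]
grip_width: 0.0393
grasp_force: 40.0
time_s: 48.75
tool_pos: [0.4813, -0.1561, 0.2995]
tool_rot: [178.5, 22.6, 172.9]
force: [0.3, -0.7, 0.5]
grip_width: 0.0611
grasp_force: 0.0
rack centre 0.5864 -0.291 size 0.0259 0.1011 yaw -7.33 n 174
slot 1 n 297 ztop 0.1539 y -0.0133 x0 -0.094 lean 86.4
slot 2 n 340 ztop 0.1542 y -0.0115 x0 -0.0535 lean 78.9
slot 3 n 329 ztop 0.1528 y -0.011 x0 -0.0133 lean 78.2
slot 4 n 206 ztop 0.1532 y -0.0183 x0 0.0234 lean 55.7
```

View pics/fin.png

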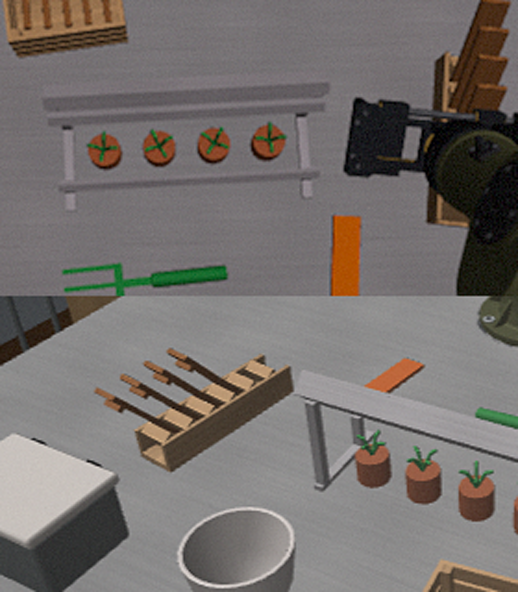

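The final view shows the frame empty and four slats standing nib-up in four slots of the rack, from (110,395) to (180,355). All tops read 153–154 mm, so they are fully home, and the gripper touches nothing. Handing in.

```bash
python3 -c "
from cell import env
print(env.sign_off())"
```

```text
the job is handed in; nothing more can be done
None
```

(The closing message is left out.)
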